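# Load the drying stand with test tiles and test pieces

### The arm

A 6-joint arm with a two-finger parallel gripper is mounted at the origin on the work surface. World frame = base frame: x ahead of the robot, y to its left, z up, the work surface at z = 0. Lengths are in m, angles in degrees, forces in N, time in s.
With the tool pointing down it reaches from about 0.375 to 0.975 m from the base axis. Payload 3.8 kg.
Tool frame: the origin (TCP) lies at the centre of the arm's flange, where the gripper is bolted on; the fingertips stand 166 mm ahead of it and the grasp point (between the pads) lies 147 mm ahead of it; z points along the fingers, y is the direction in which the jaws open and shut (so a half turn about z gives the same grasp; the last joint's range is limited). The gripper opens to 88 mm and grips with 3 to 60 N. Pads are 18 mm wide; open, the fingers measure 123 mm over their backs; the gripper's body (75 mm by 187 mm) begins 45 mm behind the grasp point.
Start: joints at [66.583, 15.12, 91.902, -0, 72.978, -2.114], TCP at [0.245, 0.629, 0.405] pointing down, gripper open.
Joint ranges: [-150.88, 150.88], [-54.13, 125.18], [17.81, 147.31], [-75.09, 255.09], [0, 152.58], [-146.25, 146.25]. Speed limits (degrees/s): [147.25, 147.25, 180, 180, 180, 180].

### API

Orientations are given as [roll, pitch, yaw] about the fixed x, y, z axes, in that order (R = Rz(yaw) Ry(pitch) Rx(roll)).
In Python, from station import arm, snapshot, masks_of, mark_of gives the robot as it stands.
- The arm moves only by the tool send_rows, never from a script. Its argument "steps" is a list that holds one entry, the list of rows, each a list of 5 numbers: the shift along the tool's x, y, z in units of 250 mm (1.0 is 250 mm), then the turn about the tool's z in units of pi rad (1.0 is pi rad), then the closure, from 0 (fully open) to 1 (shut). In form: [[[dx, dy, dz, spin, gripper], ...]]. A call has 1 to 12 rows; each row is the pose to reach, as a shift and turn from the pose commanded when the call began, along the tool's axes at that moment, turning the shorter way round; what a row does not reach only later rows make up. A row lasts 1/12 s, in which the tool goes at most 41.7 mm and 7.16 degrees, less where a joint would pass 70% of its speed; a pose out of reach is approached as far as the arm can. A call with a number of a shift or a turn outside -1 to 1 is refused whole. A call with a gripper value outside its range is refused whole. The fingers move at their own pace and stop on an object; "squeeze" is the grip in N (left out, the last holds). Time passes only in rows, so rows that repeat a pose let the fingers close. It gives the time, the measured TCP pose, the force and the opening at its end, in the units of the state.
- arm.observe(): the state, without advancing time (a new reading comes with each control period).
- snapshot(name): name is "scene" or "side" or "wrist"; returns a dict with "image" (384x512x3 uint8, blue, green, red), "camera_matrix" (3x3 intrinsics, pixels), "rvec" (rotation vector, rad) and "tvec" (3), from world to camera coordinates, as OpenCV has them; the wrist camera has in their place "mount" (4x4, takes a point from camera to tool coordinates, whose origin is the TCP and whose axes are the flange's). Camera axes: x right, y down, z forward; pixel columns grow to the right and rows downward; lengths in m; the calibration is good to about 2 mm. A picture is of the moment at which its call begins: read the wrist's pose just before it. There is no depth.
- arm.sign_off(): hands the job in, once; it reports no verdict.
Trained networks look in a picture, given as the dict that the camera call returned (one of the last four; its "shot" number tells which), for a name from the list of things; names that differ only in an ending like _2 or _b are one class to them, and where a whole thing is asked for, a point or a joint stands for the part that bears it (a point fixed in the world has none). Each returns a list of dicts, best first, with "confidence" (0 to 1); they miss things now and then, are a little off and sometimes report something else, mostly with a low value. They report only what shows in the picture. A call takes as long as a camera call. They do not tell look-alikes from the thing itself.
- masks_of(picture, thing): "region" (384x512 bool, what is visible of it) and "box" ([left, top, width, height] as shares, 0 to 1, of the picture: columns of its width, rows of its height, round what is visible of it).
- mark_of(picture, thing): "at" ([column, row] as shares, 0 to 1, of the picture: columns of its width, rows of its height: a listed point, or the origin of a listed thing).
The state is a dict: "time": time; "joint_pos": joint angles; "qvel": joint speeds; "effort": joint torques, N m; "ee_pos": TCP position; "orientation": TCP orientation; "ft_force": force on the tool from outside, world axes, zero at the start; "torque": the same for the moment, N m; "finger_gap": finger opening in m.
Only numpy, scipy, OpenCV 4.12 (cv2) and the standard library are available. Lean on these libraries where they do the work, as an engineer would, in place of code of your own. Each camera call takes 0.05 s, during which the arm holds its last target.

### The job

Switch the drying stand's fan off (lever fully toward the robot), then lift every tile out of the wooden rack and stand it upright in a slot of the tile setter, and pick every hexagonal piece out of the pocket board and lay it on the stand's flat shelf inside the lip, none touching or on top of another. When everything is on the stand, switch the fan fully on again. Do not tip a tile over, and leave the bowl, the jar and the brush where they are.

Things in the scene. Friction and masses are not known exactly. Their poses are not given: they have to be found in the camera images.
- stand: the drying stand, a low grey metal base 200 mm deep (x) x 270 mm wide (y) x 20 mm high, fixed to the level bench. Origin: centre of its underside, x away from the robot, y to the left, z up. It carries the tile setter on its left (y = +85 mm), the flat shelf (y = -15 mm) and the fan switch (x = 0, y = -100 mm)
- setter (a point): middle of the tile setter's centre slot, on the slot floor; axes as the stand's. The setter is a fired-clay block, 188 mm (x) x 80 mm (y), its top 48 mm above the bench, with three slots at x = -62, 0 and +62 mm from here, each 14 mm wide in x, 28 mm deep (floor 20 mm above the bench), running along y for the whole 80 mm, open at both ends
- shelf (a point): middle of the stand's flat slatted shelf, on its floor, 20 mm above the bench; axes as the stand's. Inside its steel lip, 5 mm high, it is clear for 90 mm to either side in x and 40 mm in y
- switch (a joint): the fan's toggle lever on a grey block (70 x 50 mm, top 45 mm above the bench) on the stand; 0 rad = off, leaning to the stand's -x (toward the robot); 1.0 rad = on, leaning to the stand's +x (away from the robot). End stops at both; turns on a line along the stand's y, 42 mm above the bench, stays where left, about 1 N at the ball
- switch_tip (a point): centre of the black ball on the switch lever, 26 mm in diameter, 55 mm from the lever's axis
- rack: slotted wooden rack 190 x 90 mm, fixed to the bench; origin centre of its underside. Three slots at x = -62, 0, +62 mm, each 11 mm wide in x and running along its y; slot floor 12 mm above the bench, rack top 57 mm. It stands on one side of the stand, the pocket board on the other
- board: wooden pocket board 190 (x) x 130 (y) x 20 mm, fixed to the bench; origin centre of its underside. Six square pockets 32 mm wide and 6 mm deep at x = -62, 0, +62 mm and y = -31, +31 mm; some are empty
- tile1: pale biscuit-ware test tile, 8 mm thick (its x), 70 mm wide (its y), 100 mm high (its z), about 110 g; origin: middle of its lower edge. At the start it stands in a slot of the rack with its top 112 mm above the bench. Absent in some runs
- tile2: pale biscuit-ware test tile, 8 mm thick (its x), 70 mm wide (its y), 100 mm high (its z), about 110 g; origin: middle of its lower edge. At the start it stands in a slot of the rack with its top 112 mm above the bench. Absent in some runs
- tile3: pale biscuit-ware test tile, 8 mm thick (its x), 70 mm wide (its y), 100 mm high (its z), about 110 g; origin: middle of its lower edge. At the start it stands in a slot of the rack with its top 112 mm above the bench. Absent in some runs
- hex1: pale hexagonal test piece, 24 mm across its flats (28 mm over corners), 18 mm thick (its z), about 20 g; origin at its centre; its flats face its own x axis and every 60 degrees from there. At the start it lies flat in a pocket of the board and stands 12 mm out of it. Absent in some runs
- hex2: pale hexagonal test piece, 24 mm across its flats (28 mm over corners), 18 mm thick (its z), about 20 g; origin at its centre; its flats face its own x axis and every 60 degrees from there. At the start it lies flat in a pocket of the board and stands 12 mm out of it. Absent in some runs
- hex3: pale hexagonal test piece, 24 mm across its flats (28 mm over corners), 18 mm thick (its z), about 20 g; origin at its centre; its flats face its own x axis and every 60 degrees from there. At the start it lies flat in a pocket of the board and stands 12 mm out of it. Absent in some runs
- hex4: pale hexagonal test piece, 24 mm across its flats (28 mm over corners), 18 mm thick (its z), about 20 g; origin at its centre; its flats face its own x axis and every 60 degrees from there. At the start it lies flat in a pocket of the board and stands 12 mm out of it. Absent in some runs
- hex5: pale hexagonal test piece, 24 mm across its flats (28 mm over corners), 18 mm thick (its z), about 20 g; origin at its centre; its flats face its own x axis and every 60 degrees from there. At the start it lies flat in a pocket of the board and stands 12 mm out of it. Absent in some runs
- hex6: pale hexagonal test piece, 24 mm across its flats (28 mm over corners), 18 mm thick (its z), about 20 g; origin at its centre; its flats face its own x axis and every 60 degrees from there. At the start it lies flat in a pocket of the board and stands 12 mm out of it. Absent in some runs
- bowl: loose unfired bowl, 116 mm across, 55 mm high; origin centre of its underside. Not part of the job
- jar: loose terracotta jar, 60 mm across, 80 mm high; origin centre of its underside. Not part of the job
- brush: loose brush lying on the bench beyond the stand, along its own x; origin below its middle. Not part of the job
Mind the look-alikes: they are no part of the job. Leave any blue, green or orange look-alike of the hex2 alone.

How it is judged (in metres and radians):
On the way, in this order (a step that is already met when the one before it is completed fails the run):
1. the fan is switched off (value of joint switch below 0.15 rad), for 0.2 s.
2. with the fan off, every tile stands in the setter and every hexagonal piece lies on the shelf, clear of the others (value of joint switch below 0.15 rad and x of tile1 in the frame of stand between -0.075 and 0.075 m and y of tile1 in the frame of stand between 0.055 and 0.115 m and z of tile1 in the frame of stand between 0.014 and 0.028 m and angle between each of tile1, tile2, tile3's own z axis and vertical below 0.3 rad and linear speed of each of tile1, tile2, tile3, hex1, hex2, hex3, hex4, hex5, hex6 below 0.03 m/s and x of tile2 in the frame of stand between -0.075 and 0.075 m and y of tile2 in the frame of stand between 0.055 and 0.115 m and z of tile2 in the frame of stand between 0.014 and 0.028 m and x of tile3 in the frame of stand between -0.075 and 0.075 m and y of tile3 in the frame of stand between 0.055 and 0.115 m and z of tile3 in the frame of stand between 0.014 and 0.028 m and x of hex1 in the frame of stand between -0.085 and 0.085 m and y of hex1 in the frame of stand between -0.051 and 0.021 m and z of hex1 in the frame of stand between 0.023 and 0.037 m and x of hex2 in the frame of stand between -0.085 and 0.085 m and y of hex2 in the frame of stand between -0.051 and 0.021 m and z of hex2 in the frame of stand between 0.023 and 0.037 m and x of hex3 in the frame of stand between -0.085 and 0.085 m and y of hex3 in the frame of stand between -0.051 and 0.021 m and z of hex3 in the frame of stand between 0.023 and 0.037 m and x of hex4 in the frame of stand between -0.085 and 0.085 m and y of hex4 in the frame of stand between -0.051 and 0.021 m and z of hex4 in the frame of stand between 0.023 and 0.037 m and x of hex5 in the frame of stand between -0.085 and 0.085 m and y of hex5 in the frame of stand between -0.051 and 0.021 m and z of hex5 in the frame of stand between 0.023 and 0.037 m and x of hex6 in the frame of stand between -0.085 and 0.085 m and y of hex6 in the frame of stand between -0.051 and 0.021 m and z of hex6 in the frame of stand between 0.023 and 0.037 m and distance between hex1 and hex2 above 0.0295 m and distance between each of hex1, hex2 and hex3 above 0.0295 m and distance between each of hex1, hex2, hex3 and hex4 above 0.0295 m and distance between each of hex1, hex2, hex3, hex4 and hex5 above 0.0295 m and distance between each of hex1, hex2, hex3, hex4, hex5 and hex6 above 0.0295 m), for 0.2 s.
3. the fan is switched on again (value of joint switch above 0.85 rad), for 0.2 s.
At the end, for the whole second after the job is handed in: Switch above 0.85 rad; each tile in a setter slot, lower edge within 6 mm of the slot floor, within 30 mm of the slot middle, leaning under 0.3 rad; each hexagon on the shelf inside the lip, centre 23 to 37 mm over the bench, centres 29.5 mm or more apart; all at rest (value of joint switch above 0.85 rad and x of tile1 in the frame of stand between -0.075 and 0.075 m and y of tile1 in the frame of stand between 0.055 and 0.115 m and z of tile1 in the frame of stand between 0.014 and 0.028 m and angle between each of tile1, tile2, tile3's own z axis and vertical below 0.3 rad and linear speed of each of tile1, tile2, tile3, hex1, hex2, hex3, hex4, hex5, hex6 below 0.03 m/s and x of tile2 in the frame of stand between -0.075 and 0.075 m and y of tile2 in the frame of stand between 0.055 and 0.115 m and z of tile2 in the frame of stand between 0.014 and 0.028 m and x of tile3 in the frame of stand between -0.075 and 0.075 m and y of tile3 in the frame of stand between 0.055 and 0.115 m and z of tile3 in the frame of stand between 0.014 and 0.028 m and x of hex1 in the frame of stand between -0.085 and 0.085 m and y of hex1 in the frame of stand between -0.051 and 0.021 m and z of hex1 in the frame of stand between 0.023 and 0.037 m and x of hex2 in the frame of stand between -0.085 and 0.085 m and y of hex2 in the frame of stand between -0.051 and 0.021 m and z of hex2 in the frame of stand between 0.023 and 0.037 m and x of hex3 in the frame of stand between -0.085 and 0.085 m and y of hex3 in the frame of stand between -0.051 and 0.021 m and z of hex3 in the frame of stand between 0.023 and 0.037 m and x of hex4 in the frame of stand between -0.085 and 0.085 m and y of hex4 in the frame of stand between -0.051 and 0.021 m and z of hex4 in the frame of stand between 0.023 and 0.037 m and x of hex5 in the frame of stand between -0.085 and 0.085 m and y of hex5 in the frame of stand between -0.051 and 0.021 m and z of hex5 in the frame of stand between 0.023 and 0.037 m and x of hex6 in the frame of stand between -0.085 and 0.085 m and y of hex6 in the frame of stand between -0.051 and 0.021 m and z of hex6 in the frame of stand between 0.023 and 0.037 m and distance between hex1 and hex2 above 0.0295 m and distance between each of hex1, hex2 and hex3 above 0.0295 m and distance between each of hex1, hex2, hex3 and hex4 above 0.0295 m and distance between each of hex1, hex2, hex3, hex4 and hex5 above 0.0295 m and distance between each of hex1, hex2, hex3, hex4, hex5 and hex6 above 0.0295 m); the robot touches nothing.
It fails at once if the bowl, the jar or the brush is moved by more than 30 mm (distance of any of bowl, jar, brush from where it was at the start of the episode above 0.03 m).
It fails at once if a tile is tipped over (angle between any of tile1, tile2, tile3's own z axis and vertical above 1 rad).
Of hex1, hex2, hex3, hex4, hex5, hex6 only 3 to 5 are there at a start; the rules pass over those that are not, and their reading is None.
Of tile1, tile2, tile3 only 2 to 3 are there at a start; the rules pass over those that are not, and their reading is None.
At some moment in a run one of hex1, hex2, hex3, hex4, hex5, hex6 may be knocked a few centimetres aside while the robot is not near it.
It also fails if it takes over 210 s, if anything falls off the work surface, if the arm or the gripper's body presses on something with over 40 N, if the wrist force passes 120 N, or if a joint passes its speed limit or range.

## Working session

There is one attempt and no reset: what is moved stays moved. The work goes in short steps, Python scripts to look and compute and a tool call to move; the robot and the scene stay as the last step left them, time stands still between calls to the robot, and variables do not carry over. Pictures are saved under pics/ and viewed, and the job is handed in when it is done.

Besides the shell and the picture viewer there is one more tool, called after ">>>" by a JSON object that holds its "api" and its "payload". send_rows: Moves the arm, as the interface text tells. Its arguments: {"type":"object","properties":{"steps":{"type":"array","items":{"type":"array","items":{"type":"array","items":{"type":"number","minimum":-1,"maximum":1}}}},"squeeze":{"type":"number"}},"required":["steps"]}

```bash
ls; mkdir -p pics; python3 - <<'E'
from station import arm, snapshot
import cv2
print(arm.observe())
for n in ["scene","side","wrist"]:
    s=snapshot(n); cv2.imwrite(f"pics/{n}0.png",s["image"])
    print(n,[ (k,s[k]) for k in s if k!="image"])
E
```

```text
pics
{'time': 0.0, 'joint_pos': array([ 6.65827793e+01,  1.51687348e+01,  9.19798682e+01, -1.47404092e-03,
        7.29769216e+01, -2.11401398e+00]), 'qvel': array([ 0.03715173, -0.02552226, -0.03015182,  0.03058527, -0.13066369,
       -0.0039287 ]), 'effort': array([ 6.78417055e-04, -5.02123260e+01, -3.56869018e+01,  7.30331219e-02,
        2.94502534e-02, -1.79772887e-04]), 'ee_pos': array([0.24509996, 0.6285686 , 0.40340565]), 'orientation': array([-1.79874509e+02, -3.22281255e-03,  1.58697223e+02]), 'ft_force': array([ 0.59578065, -0.12754207,  0.59321828]), 'torque': array([ 0.00843897,  0.00859759, -0.00081808]), 'finger_gap': 0.08799305641406398}
scene [('camera_matrix', array([[434.02237982,   0.        , 255.76129646],
       [  0.        , 434.02237982, 195.14916088],
       [  0.        ,   0.        ,   1.        ]])), ('rvec', array([ 0.68893903,  2.79882835, -0.80446653])), ('tvec', array([ 0.46568157, -0.16440518,  1.27184154])), ('shot', 1)]
side [('camera_matrix', array([[406.48424658,   0.        , 255.6051943 ],
       [  0.        , 406.48424658, 186.88498215],
       [  0.        ,   0.        ,   1.        ]])), ('rvec', array([ 0.75238931, -2.63293078,  1.09159247])), ('tvec', array([0.45761336, 0.23605584, 0.86370511])), ('shot', 2)]
wrist [('camera_matrix', array([[301.83592846,   0.        , 259.76331375],
       [  0.        , 301.83592846, 189.45203416],
       [  0.        ,   0.        ,   1.        ]])), ('mount', array([[-5.64075385e-04, -9.47753422e-01, -3.19003342e-01,
         8.36287530e-02],
       [ 9.99999581e-01, -3.04805099e-04, -8.62671441e-04,
        -5.75827964e-04],
       [ 7.20365966e-04, -3.19003695e-01,  9.47753197e-01,
         2.02295272e-02],
       [ 0.00000000e+00,  0.00000000e+00,  0.00000000e+00,
         1.00000000e+00]])), ('shot', 3)]
```

View pics/scene0.png

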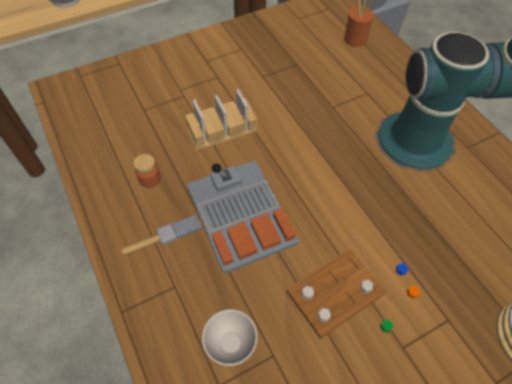

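View pics/side0.png

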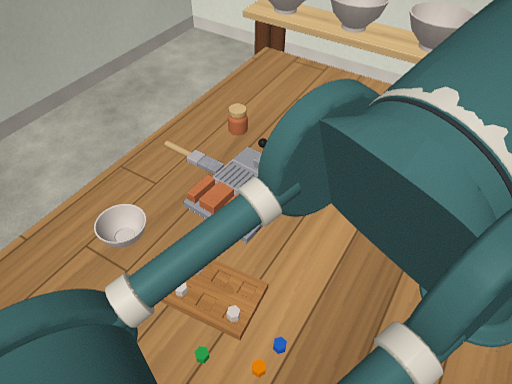

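View pics/wrist0.png

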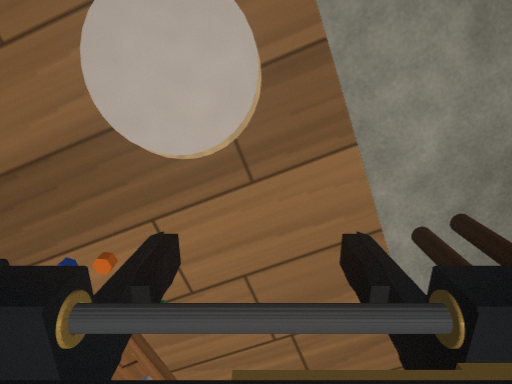

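```bash
cat > h.py <<'E'
import numpy as np, cv2
from station import arm, snapshot, masks_of, mark_of
from scipy.spatial.transform import Rotation as Ro
def Twc(s, st=None):
    "world->cam R,t"
    if "mount" in s:
        T=np.eye(4); T[:3,:3]=Ro.from_euler('xyz',st["orientation"],degrees=True).as_matrix(); T[:3,3]=st["ee_pos"]
        M=np.linalg.inv(T@s["mount"]); return M[:3,:3],M[:3,3]
    return cv2.Rodrigues(np.array(s["rvec"]))[0],np.array(s["tvec"]).ravel()
def unproj(s,px,z,st=None):
    R,t=Twc(s,st); K=s["camera_matrix"]
    d=R.T@np.linalg.inv(K)@np.array([px[0],px[1],1.]); c=-R.T@t
    return c+d*(z-c[2])/d[2]
def proj(s,P,st=None):
    R,t=Twc(s,st); P=np.atleast_2d(P)
    q=(s["camera_matrix"]@(P@R.T+t).T).T; return q[:,:2]/q[:,2:]
def take(n,f=None):
    st=arm.observe(); s=snapshot(n)
    if f: cv2.imwrite("pics/"+f,s["image"])
    return s,st
W=np.array([512,384])
def mark(s,th): return [(r["confidence"],np.array(r["at"])*W) for r in mark_of(s,th)]
E
python3 - <<'E'
from h import *
s,st=take("scene")
im=s["image"]
cv2.imwrite("pics/c1.png",cv2.resize(im[80:280,170:320],None,fx=4,fy=4,interpolation=cv2.INTER_CUBIC)[:800,:600])
cv2.imwrite("pics/c2.png",cv2.resize(im[240:350,270:440],None,fx=4.5,fy=4.5,interpolation=cv2.INTER_CUBIC))
zs=dict(stand=0,setter=.02,shelf=.02,switch=.042,switch_tip=.08,rack=0,board=0,tile1=.012,hex1=.023,bowl=0,jar=0,brush=0)
for k,z in zs.items():
    for c,p in mark(s,k): print(k,round(c,2),p.round(1),unproj(s,p,z).round(4))
E
```

```text
stand 0.75 [234.4 215.4] [ 0.583  -0.0127  0.    ]
setter 0.6 [250.4 236.4] [0.5791 0.0692 0.02  ]
setter 0.17 [322.8 316.4] [0.5279 0.3202 0.02  ]
shelf 0.86 [239.  207.2] [ 0.5664 -0.0185  0.02  ]
shelf 0.34 [238.7 216.3] [0.5792 0.0051 0.02  ]
shelf 0.17 [240.  123.1] [ 0.4353 -0.2721  0.02  ]Traceback (most recent call last):
  File "<stdin>", line 8, in <module>
  File "h.py", line 22, in mark
    def mark(s,th): return [(r["confidence"],np.array(r["at"])*W) for r in mark_of(s,th)]
                                                                           ~~~~~~~^^^^^^
ValueError: it knows: board, bowl, brush, hex, jar, rack, setter, shelf, stand, switch_tip, tile
```

View pics/c1.png

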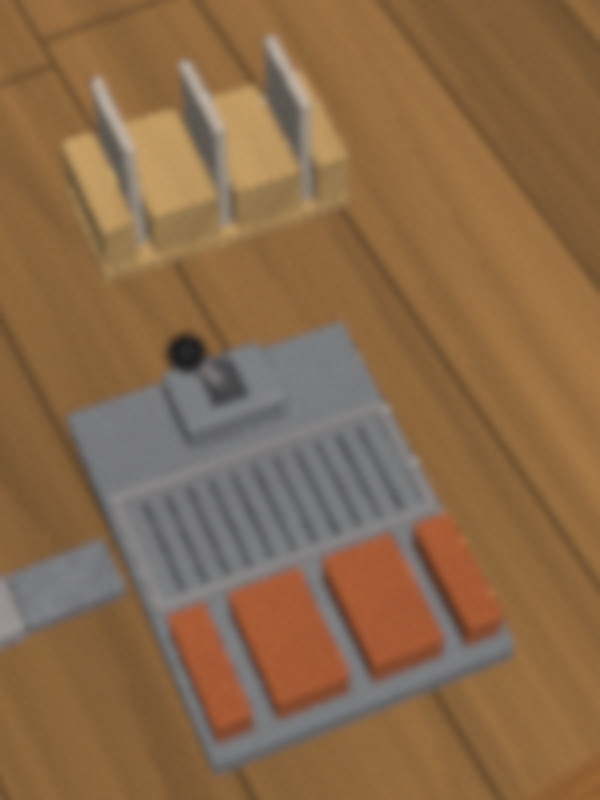

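View pics/c2.png

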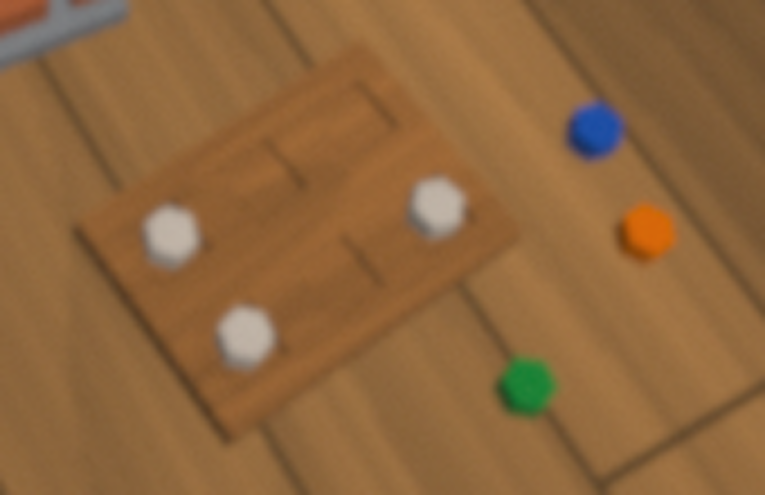

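```bash
cat >> h.py <<'E'
def fit2(L,P):
    "L local xy, P world xy -> x,y,yaw, residual"
    L=np.array(L,float);P=np.array(P,float)[:,:2]
    a=L-L.mean(0);b=P-P.mean(0)
    th=np.arctan2((a[:,0]*b[:,1]-a[:,1]*b[:,0]).sum(),(a*b).sum())
    R=np.array([[np.cos(th),-np.sin(th)],[np.sin(th),np.cos(th)]])
    t=P.mean(0)-R@L.mean(0); return t,np.degrees(th),(L@R.T+t-P)
E
python3 - <<'E'
from h import *
s,st=take("scene")
c=lambda x,y,f,o:unproj(s,(x/f+o[0],y/f+o[1]),.02)
P=[c(x,y,4,(170,80)) for x,y in [(343,323),(70,415),(512,645),(218,762)]]
print(fit2([[-.1,-.135],[.1,-.135],[-.1,.135],[.1,.135]],P))
P=[c(x,y,4.5,(270,240)) for x,y in [(77,230),(365,43),(520,240),(230,440)]]
print(fit2([[.095,-.065],[-.095,-.065],[-.095,.065],[.095,.065]],P))
zs=dict(switch_tip=.08,rack=0,board=0,tile=.012,hex=.023,bowl=0,jar=0,brush=0)
for k,z in zs.items():
    for q,p in mark(s,k): print(k,round(q,2),p.round(1),unproj(s,p,z).round(4))
E
```

```text
(array([ 0.56745242, -0.00512546]), np.float64(-4.52325893494667), array([[-0.00140592, -0.00168424],
       [ 0.00140536, -0.00171213],
       [-0.00312651,  0.00240478],
       [ 0.00312706,  0.00099159]]))
(array([0.46865684, 0.28663721]), np.float64(4.98680573186072), array([[-0.00018838, -0.00242582],
       [ 0.00148692, -0.00030706],
       [-0.0024767 ,  0.00094601],
       [ 0.00117816,  0.00178687]]))
switch_tip 0.41 [215.3 170.8] [ 0.5866 -0.1098  0.08  ]
rack 0.56 [222.  128.6] [ 0.4845 -0.2933  0.    ]
board 0.83 [337.7 293.3] [0.4616 0.2867 0.    ]
tile 0.77 [242.3 124.1] [ 0.428  -0.2721  0.012 ]
tile 0.75 [221.4 130.1] [ 0.4925 -0.2793  0.012 ]
tile 0.69 [203.5 130.5] [ 0.5393 -0.3016  0.012 ]
hex 0.71 [325.8 315.3] [0.5216 0.3217 0.023 ]
hex 0.6 [309.3 290.5] [0.524  0.2557 0.023 ]
hex 0.47 [385.5 327.1] [0.4192 0.4047 0.023 ]
hex 0.46 [369.6 286.1] [0.3945 0.3115 0.023 ]
hex 0.46 [411.2 291.5] [0.317  0.3666 0.023 ]
hex 0.41 [398.5 269.6] [0.3095 0.3099 0.023 ]
hex 0.16 [236.7 216.6] [0.5848 0.0051 0.023 ]
bowl 0.85 [229.1 342.9] [0.7365 0.2702 0.    ]
bowl 0.49 [214.6 168.6] [ 0.5655 -0.1715  0.    ]
jar 0.58 [150.6 181.3] [ 0.7375 -0.2125  0.    ]
jar 0.36 [237.4 207.3] [ 0.5651 -0.0309  0.    ]
brush 0.87 [160.9 237.2] [ 0.7744 -0.0412  0.    ]
```

>>> {"api": "send_rows", "payload": {"steps": [[[-0.7,-0.57,0,0.38,0],[-0.7,-0.57,0,0.38,0],[-0.7,-0.57,0,0.38,0],[-0.7,-0.57,0,0.38,0],[-0.7,-0.57,0,0.38,0],[-0.7,-0.57,0,0.38,0],[-0.7,-0.57,0,0.38,0],[-0.7,-0.57,0,0.38,0],[-0.7,-0.57,0,0.38,0],[-0.7,-0.57,0,0.38,0],[-0.7,-0.57,0,0.38,0]]]}}

```text
time: 1.72
ee_pos: [0.3566, 0.4324, 0.4049]
orientation: [180.0, -0.0, 90.2]
ft_force: [0.3, -0.0, 0.1]
finger_gap: 0.0882
```

```bash
cat >> h.py <<'E'
def go(x,y,z,yaw,st=None):
    "units for a move to TCP x,y,z and yaw (deg)"
    st=st or arm.observe()
    R=Ro.from_euler('xyz',st["orientation"],degrees=True).as_matrix()
    d=R.T@(np.array([x,y,z])-st["ee_pos"])/.25
    dy=(yaw-st["orientation"][2]+180)%360-180
    print("go",d.round(3),"spin",round(-dy/180,3),"rows",max(np.linalg.norm(d)*.25/.0417,abs(dy)/7.16).round(1),"t",round(st["time"],2),"at",st["ee_pos"].round(4),round(st["orientation"][2],2))
E
python3 -c "
from h import *
go(.468,.237,.4,90)
print(arm.observe()['joint_pos'].round(1))"
```

```text
go [-0.783  0.443  0.02 ] spin 0.001 rows 5.4 t 1.72 at [0.3566 0.4324 0.4049] 90.18
[ 47.9   2.7 106.1   0.   71.2  47.8]
```

>>> {"api": "send_rows", "payload": {"steps": [[[-0.78,0.44,0.02,0.001,0],[-0.78,0.44,0.02,0.001,0],[-0.78,0.44,0.02,0.001,0],[-0.78,0.44,0.02,0.001,0],[-0.78,0.44,0.02,0.001,0],[-0.78,0.44,0.02,0.001,0],[-0.78,0.44,0.02,0.001,0],[-0.78,0.44,0.02,0.001,0]]]}}

```text
time: 2.38
ee_pos: [0.4678, 0.2375, 0.3998]
orientation: [-180.0, -0.0, 90.1]
ft_force: [-0.2, -0.4, -0.2]
finger_gap: 0.088
```

```bash
python3 -c "
from h import *
s,st=take('wrist','w1.png'); print(st['ee_pos'],st['orientation'])
for k,z in dict(hex=.023,board=0,stand=0,setter=.02,shelf=.02).items():
    for q,p in mark(s,k): print(k,round(q,2),p.round(1),unproj(s,p,z,st).round(4))
"
```

```text
[0.46782138 0.23748007 0.39976956] [-1.79987909e+02 -2.88456482e-02  9.00665861e+01]
hex 0.79 [206.    9.2] [0.4111 0.3976 0.023 ]
hex 0.74 [310.1  90.1] [0.5235 0.318  0.023 ]
hex 0.71 [115.3  44.9] [0.3119 0.3639 0.023 ]
hex 0.7 [311.3 146.4] [0.5283 0.2543 0.023 ]
hex 0.67 [199.  100.5] [0.3981 0.3067 0.023 ]
hex 0.64 [110.7 100.2] [0.298  0.3069 0.023 ]
board 0.97 [257.4 119.8] [0.4641 0.283  0.    ]
stand 0.74 [327.5 313.8] [ 0.5715 -0.0095  0.    ]
setter 0.83 [335.5 275.7] [0.5725 0.0728 0.02  ]
shelf 0.85 [326.6 335.9] [ 0.5676 -0.0328  0.02  ]
```

View pics/w1.png

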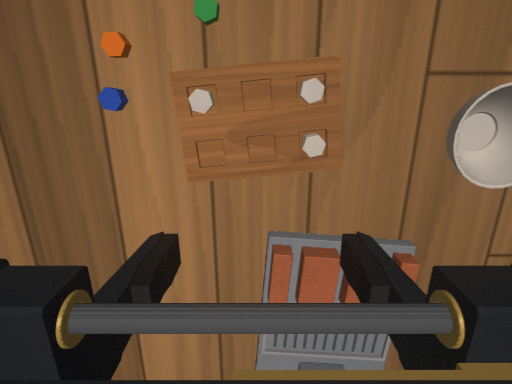

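```bash
cat >> h.py <<'E'
def hexes(s,st,ztop=.032,verbose=True):
    im=s["image"].astype(int); hsv=cv2.cvtColor(s["image"],cv2.COLOR_BGR2HSV)
    out=[]
    m=((hsv[...,1]<60)&(hsv[...,2]>150)).astype(np.uint8)
    n,l,sta,c=cv2.connectedComponentsWithStats(m)
    for i in range(1,n):
        if not 60<sta[i,4]<3000: continue
        cs,_=cv2.findContours((l==i).astype(np.uint8),cv2.RETR_EXTERNAL,cv2.CHAIN_APPROX_NONE)
        ct=cs[0][:,0,:].astype(float)
        w=np.array([unproj(s,p,ztop,st)[:2] for p in ct])
        ctr=unproj(s,c[i],ztop,st)[:2]
        # orientation: sixth harmonic of support widths
        a=np.radians(np.arange(0,180,1)); wd=np.array([np.ptp(w@[np.cos(t),np.sin(t)]) for t in a])
        ph=np.degrees(np.angle((wd*np.exp(-6j*a)).sum()))  # max width at corners
        cor=(-ph/6)%60 
        flat=(cor+30)%60
        out.append((ctr,flat,wd.min(),wd.max(),c[i],sta[i,4]))
        if verbose: print("px",c[i].round(1),"xy",ctr.round(4),"flat",round(flat,1),"w",wd.min().round(4),wd.max().round(4),sta[i,4])
    return out
E
python3 - <<'E'
from h import *
s,st=take("wrist")
hexes(s,st)
P=[unproj(s,p,.02,st) for p in [(339.5,164.5),(189,181),(171,72),(339,57)]]
print(fit2([[.095,-.065],[-.095,-.065],[-.095,.065],[.095,.065]],P))
cv2.imwrite("pics/w1c.png",cv2.resize(s["image"][40:190,165:350],None,fx=4,fy=4,interpolation=cv2.INTER_CUBIC))
go(.565,-.05,.4,85.5)
E
```

```text
px [312.6  91.9] xy [0.5238 0.3179] flat 48.4 w 0.0229 0.0265 426
px [201.  101.8] xy [0.4009 0.3071] flat 16.0 w 0.0232 0.0269 414
px [314.2 147.1] xy [0.5294 0.257 ] flat 42.5 w 0.0233 0.0269 364
(array([0.46542979, 0.28437422]), np.float64(5.6058120523783055), array([[ 0.00258243, -0.00446453],
       [-0.00098497, -0.00122909],
       [-0.00267962,  0.00158003],
       [ 0.00108216,  0.0041136 ]]))
go [-1.158e+00  3.870e-01 -1.000e-03] spin 0.026 rows 7.3 t 2.73 at [0.467  0.2391 0.3997] 90.24
```

View pics/w1c.png

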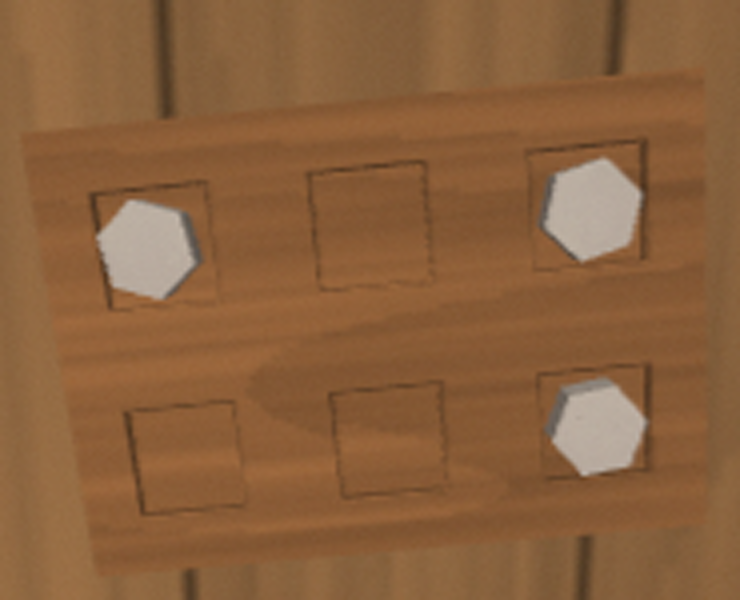

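```bash
cat >> h.py <<'E'
import json,os
def cmd(): return np.array(json.load(open("cmd.json")))  # x,y,z,yaw
def did(dx,dy,dz,sp=0):
    c=cmd(); a=np.radians(c[3]); X=np.array([np.cos(a),np.sin(a),0]);Y=np.array([np.sin(a),-np.cos(a),0])
    c[:3]+=.25*(dx*X+dy*Y+dz*np.array([0,0,-1])); c[3]-=sp*180; json.dump(list(c),open("cmd.json","w"))
    st=arm.observe(); print("cmd",c.round(4),"meas-cmd",(st["ee_pos"]-c[:3]).round(4),round(st["orientation"][2]-c[3],2),"t",st["time"],"gap",round(st["finger_gap"],4),"f",np.round(st["ft_force"],1))
def go(x,y,z,yaw):
    c=cmd(); a=np.radians(c[3]); d=np.array([x,y,z])-c[:3]
    u=np.array([d[0]*np.cos(a)+d[1]*np.sin(a),d[0]*np.sin(a)-d[1]*np.cos(a),-d[2]])/.25
    dy=(yaw-c[3]+180)%360-180
    print("go",u.round(3),"spin",round(-dy/180,3),"rows",max(np.linalg.norm(d)/.0417,abs(dy)/7.16).round(1))
def take(n,f=None):
    st=arm.observe(); s=snapshot(n); c=cmd()
    st=dict(st,ee_pos=c[:3],orientation=[180,0,c[3]])
    if f: cv2.imwrite("pics/"+f,s["image"])
    return s,st
if not os.path.exists("cmd.json"): json.dump([.245,.629,.405,158.697],open("cmd.json","w"))
E
python3 - <<'E'
from h import *
did(-.7,-.57,0,.38); did(-.78,.44,.02,.001)
s,st=take("wrist"); hexes(s,st)
go(.565,.02,.4,86)
E
```

```text
cmd [ 0.3563  0.4327  0.405  90.297 ] meas-cmd [ 0.1107 -0.1935 -0.0053] -0.06 t 2.7333 gap 0.0881 f [ 0.6 -0.1 -0.2]
cmd [ 0.4673  0.2382  0.4    90.117 ] meas-cmd [-0.0003  0.0009 -0.0003] 0.12 t 2.7333 gap 0.0881 f [ 0.6 -0.1 -0.2]
px [312.5  91.7] xy [0.5243 0.3169] flat 49.0 w 0.0228 0.0264 422
px [201.  101.7] xy [0.4014 0.3062] flat 16.0 w 0.0231 0.027 413
px [314.2 146.9] xy [0.5297 0.2559] flat 41.3 w 0.0233 0.0269 362
go [-0.874  0.389 -0.   ] spin 0.023 rows 5.7
```

>>> {"api": "send_rows", "payload": {"steps": [[[-1,0.39,0,0.026,0],[-1,0.39,0,0.026,0],[-1,0.39,0,0.026,0],[-1,0.39,0,0.026,0],[-1,0.39,0,0.026,0],[-1,0.39,0,0.026,0],[-1,0.39,0,0.026,0],[-1,0.39,0,0.026,0],[-1,0.39,0,0.026,0],[-1,0.39,0,0.026,0]]]}}

```text
time: 3.62
ee_pos: [0.5653, -0.0109, 0.3995]
orientation: [-180.0, -0.0, 85.5]
ft_force: [0.1, 0.5, -0.1]
finger_gap: 0.0882
```

```bash
python3 -c "
from h import *
did(-1,.39,0,.026)
s,st=take('wrist','w2.png')
for k,z in dict(stand=0,setter=.02,shelf=.02,switch_tip=.09).items():
    for q,p in mark(s,k): print(k,round(q,2),p.round(1),unproj(s,p,z,st).round(4))
cv2.imwrite('pics/w2c.png',cv2.resize(s['image'],(800,600)))
"
```

```text
cmd [ 5.6530e-01 -1.1600e-02  4.0000e-01  8.5437e+01] meas-cmd [-0.      0.0007 -0.0005] 0.02 t 3.6167 gap 0.0882 f [ 0.1  0.5 -0.1]
stand 0.78 [262.8 154.9] [ 0.5686 -0.0105  0.    ]
stand 0.45 [263.9 169.9] [ 0.5685 -0.0303  0.    ]
setter 0.87 [264.8  83. ] [0.5773 0.0755 0.02  ]
shelf 0.72 [261.4 171.1] [ 0.5655 -0.0263  0.02  ]
switch_tip 0.95 [286.6 263.8] [ 0.5861 -0.1152  0.09  ]
```

View pics/w2c.png

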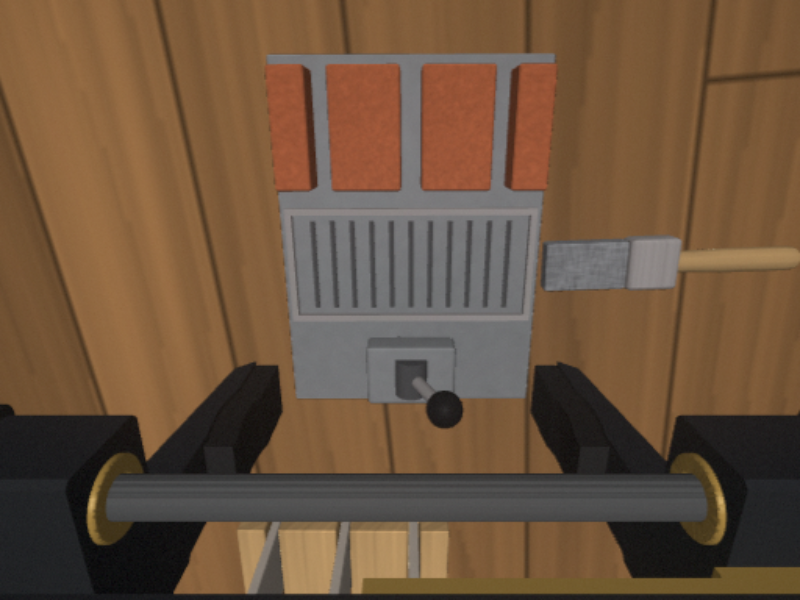

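```bash
python3 - <<'E'
from h import *
s,st=take("wrist")
f=1.5625
U=lambda p,z:unproj(s,((p[0]+.5)/f-.5,(p[1]+.5)/f-.5),z,st)
Ls=[[-.1,.135],[.1,.135],[-.1,-.135],[.1,-.135]]; Ps=[U(p,.02) for p in [(268,55),(554,54),(297,399),(528,399)]]
print(fit2(Ls,Ps))
Lt=[[-.094,.125],[.094,.125],[-.094,.045],[.094,.045]]; Pt=[U(p,.048) for p in [(266,64),(556,63),(276,191),(548,190)]]
print(fit2(Lt,Pt))
Ll=[[-.09,.025],[.09,.025],[-.09,-.055],[.09,-.055]]; Pl=[U(p,.025) for p in [(290,214),(537,213),(299,315),(527,315)]]
print(fit2(Ll,Pl))
Lk=[[-.035,-.075],[.035,-.075]];Pk=[U(p,.045) for p in [(369,346),(454,346)]]
print(fit2(Ls+Lt+Ll+Lk,Ps+Pt+Pl+Pk))
# slot centres at top, mid-edge columns
for a in [(312,128),(329,128),(401,128),(422,128),(495,128),(515,128)]: print(U(a,.048).round(4))
E
```

```text
(array([ 0.56920233, -0.00992416]), np.float64(-4.259662197123405), array([[-1.51622072e-03,  1.95979400e-04],
       [ 2.20425657e-03,  4.47389651e-04],
       [-4.76262074e-05, -9.43657151e-04],
       [-6.40409642e-04,  3.00288100e-04]]))
(array([ 0.56877491, -0.00923681]), np.float64(-4.326873007636978), array([[-0.00140515,  0.00031139],
       [ 0.00203162,  0.00033656],
       [-0.00045752, -0.00041618],
       [-0.00016896, -0.00023177]]))
(array([ 0.57033777, -0.00901751]), np.float64(-4.496610180977637), array([[ 0.00246091, -0.0006651 ],
       [-0.00267432, -0.00068562],
       [ 0.00181014,  0.00037685],
       [-0.00159673,  0.00097387]]))
(array([ 0.56933559, -0.00914833]), np.float64(-4.2914296377149554), array([[-1.30418682e-03,  1.02152017e-03],
       [ 2.40802332e-03,  1.16234973e-03],
       [ 1.51237612e-05, -1.06955743e-04],
       [-5.85926815e-04,  1.02640882e-03],
       [-9.25941336e-04,  3.47700470e-04],
       [ 2.51956382e-03,  4.88843416e-04],
       [ 7.10368355e-05, -3.83586295e-04],
       [ 3.68332292e-04, -8.32110317e-05],
       [ 1.34477116e-03, -1.11040018e-03],
       [-3.74107754e-03, -4.88227273e-04],
       [ 9.79643393e-04, -9.04004890e-05],
       [-2.37784171e-03,  1.14931687e-03],
       [-1.38599866e-03, -1.49476191e-03],
       [ 2.61447831e-03, -1.43859655e-03]]))
[0.5096 0.0818 0.048 ]
[0.5208 0.0809 0.048 ]
[0.5683 0.0771 0.048 ]
[0.5822 0.0759 0.048 ]
[0.6304 0.0721 0.048 ]
[0.6436 0.071  0.048 ]
```

```bash
cat >> h.py <<'E'
STAND=np.array([.5693,-.0094]); SY=-4.3
def S(x,y):
    a=np.radians(SY); return STAND+np.array([x*np.cos(a)-y*np.sin(a),x*np.sin(a)+y*np.cos(a)])
E
python3 - <<'E'
from h import *
p=S(.026,-.1);print(p); go(*p,.4,85.7); go(*p,.238,85.7)
q=S(-.034,-.1);print(q,(q-p)/.25)
E
```

```text
[ 0.58772894 -0.11106796]
go [-0.39   0.121 -0.   ] spin -0.001 rows 2.4
go [-0.39   0.121  0.648] spin -0.001 rows 4.6
[ 0.52789783 -0.10656924] [-0.23932443  0.01799489]
```

>>> {"api": "send_rows", "payload": {"steps": [[[-0.39,0.12,0,0,0.545],[-0.39,0.12,0,0,0.545],[-0.39,0.12,0,0,0.545],[-0.39,0.12,0,0,0.545],[-0.39,0.12,0.3,0,0.545],[-0.39,0.12,0.3,0,0.545],[-0.39,0.12,0.3,0,0.545],[-0.39,0.12,0.65,0,0.545],[-0.39,0.12,0.65,0,0.545],[-0.39,0.12,0.65,0,0.545],[-0.39,0.12,0.65,0,0.545]]]}}

```text
time: 4.83
ee_pos: [0.5863, -0.1101, 0.2354]
orientation: [-179.6, -0.1, 85.5]
ft_force: [-0.6, -0.2, -0.6]
finger_gap: 0.0399
```

```bash
python3 -c "
from h import *
did(-.39,.12,.65)
s,st=take('wrist','w3.png')
s,st=take('scene','s3.png')
cv2.imwrite('pics/s3c.png',cv2.resize(s['image'][100:300,140:340],None,fx=3,fy=3,interpolation=cv2.INTER_CUBIC))
"
```

```text
cmd [ 0.5874 -0.1111  0.2375 85.437 ] meas-cmd [-0.0012  0.0011 -0.0021] 0.05 t 4.8333 gap 0.0399 f [-0.6 -0.2 -0.6]
```

View pics/w3.png

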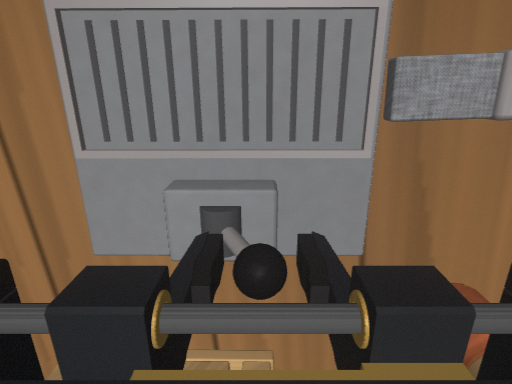

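View pics/s3c.png

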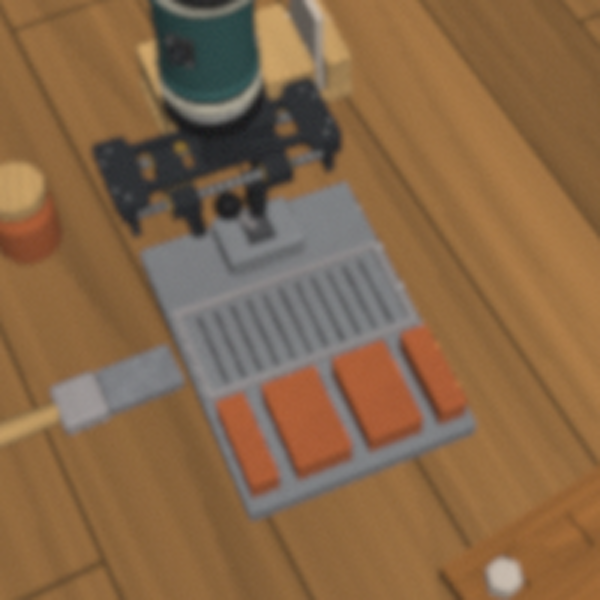

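>>> {"api": "send_rows", "payload": {"steps": [[[0,-0.03,0,0,0.545],[0,-0.06,0,0,0.545],[0,-0.09,0,0,0.545],[0,-0.12,0,0,0.545],[0,-0.15,0,0,0.545],[0,-0.18,0,0,0.545],[0,-0.21,0,0,0.545],[0,-0.235,0,0,0.545],[0,-0.24,0,0,0.545],[0,-0.245,0,0,0.545],[0,-0.245,0,0,0.545],[0,-0.245,0,0,0.545]]]}}

```text
time: 5.93
ee_pos: [0.5279, -0.1067, 0.2382]
orientation: [179.7, 0.0, 85.4]
ft_force: [6.8, 0.2, -0.3]
finger_gap: 0.0402
```

```bash
python3 -c "
from h import *
did(0,-.245,0)
s,st=take('wrist','w4.png')
for q,p in mark(s,'switch_tip'): print(round(q,2),p.round(1),unproj(s,p,.09,st).round(4), S(-.0264,-.1))
"
```

```text
cmd [ 0.5264 -0.1063  0.2375 85.437 ] meas-cmd [ 0.0015 -0.0004  0.0007] -0.02 t 5.9333 gap 0.0402 f [ 6.8  0.2 -0.3]
0.95 [271.8 262. ] [ 0.5317 -0.104   0.09  ] [ 0.53547644 -0.10713907]
```

View pics/w4.png

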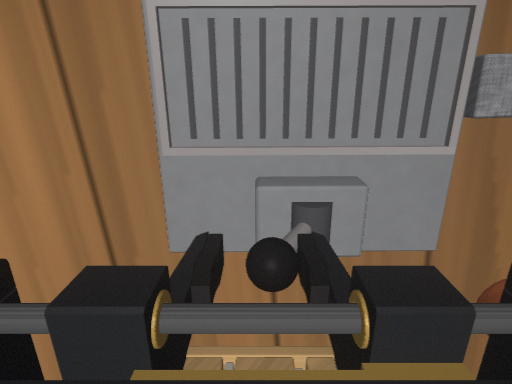

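>>> {"api": "send_rows", "payload": {"steps": [[[0,0.03,0,0,0.545],[0,0.03,-0.17,0,0.545],[0,0.03,-0.34,0,0.545],[0.1,0.03,-0.45,0,0.545],[1,0.03,-0.45,0,0.545],[1,0.03,-0.45,0,0.545],[1,0.03,-0.45,0,0.545],[1,0.03,-0.45,0,0.545],[1,0.03,-0.45,0,0.545],[1,0.03,-0.45,0,0.545]]]}}

```text
time: 6.87
ee_pos: [0.5531, 0.1462, 0.3488]
orientation: [-179.8, -0.0, 85.6]
ft_force: [0.5, 0.1, -0.3]
finger_gap: 0.04
```

```bash
python3 -c "
from h import *
did(1,.03,-.45)
s,st=take('wrist','w5.png'); hexes(s,st)
go(.5297,.2559,.26,71);go(.5297,.2559,.188,71)
s,st=take('side','s5.png')
"
```

```text
cmd [ 0.5537  0.1423  0.35   85.437 ] meas-cmd [-0.0007  0.0039 -0.0012] 0.15 t 6.8667 gap 0.04 f [ 0.5  0.1 -0.3]
px [72.2 10.6] xy [0.4026 0.3011] flat 18.6 w 0.0184 0.0264 602
px [226.4  57.9] xy [0.5316 0.2528] flat 42.2 w 0.0233 0.0267 643
go [ 0.445 -0.132  0.36 ] spin 0.08 rows 3.5
go [ 0.445 -0.132  0.648] spin 0.08 rows 4.8
```

View pics/w5.png

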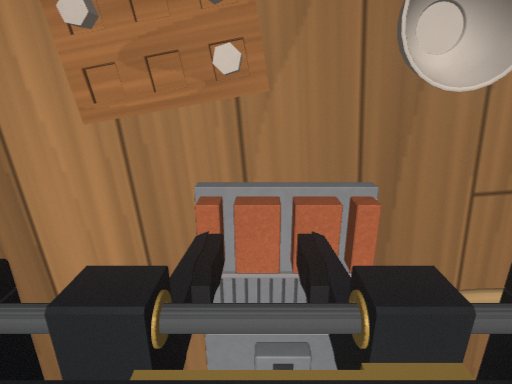

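>>> {"api": "send_rows", "payload": {"steps": [[[0.445,-0.13,0.36,0.08,0.545],[0.445,-0.13,0.36,0.08,0.545],[0.445,-0.13,0.36,0.08,0.545],[0.445,-0.13,0.36,0.08,0.545],[0.445,-0.13,0.36,0.08,0.545],[0.445,-0.13,0.36,0.08,0.545]]]}}

```text
time: 7.47
ee_pos: [0.5295, 0.2548, 0.2579]
orientation: [-179.8, 0.2, 71.1]
ft_force: [-0.7, -0.0, 0.6]
finger_gap: 0.0402
```

```bash
python3 -c "
from h import *
did(.445,-.13,.36,.08)
s,st=take('wrist','w6.png'); hexes(s,st); print(proj(s,[.53,.256,.032],st))
"
```

```text
cmd [ 0.5302  0.2558  0.26   71.037 ] meas-cmd [-0.0007 -0.001  -0.0021] 0.07 t 7.4667 gap 0.0402 f [-0.7 -0.   0.6]
px [500.8 110. ] xy [0.7041 0.2684] flat 56.1 w 0.0164 0.0859 2278
px [223.6 124.5] xy [0.5257 0.3197] flat 48.7 w 0.0238 0.0273 1114
px [ 70.4 195.1] xy [0.4016 0.3088] flat 15.8 w 0.024 0.0274 885
px [260.5 202.2] xy [0.5311 0.2583] flat 43.1 w 0.0237 0.027 860
[[260.10437164 205.4083253 ]]
```

View pics/w6.png

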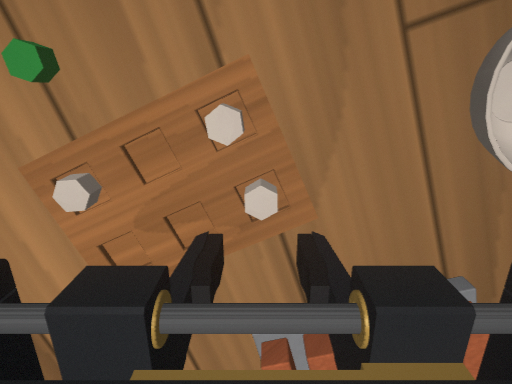

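>>> {"api": "send_rows", "payload": {"steps": [[[0.006,0.003,0.15,0,0.545],[0.006,0.003,0.25,0,0.545],[0.006,0.003,0.288,0,0.545],[0.006,0.003,0.288,0,0.545],[0.006,0.003,0.288,0,0.545],[0.006,0.003,0.288,0,1],[0.006,0.003,0.288,0,1],[0.006,0.003,0.288,0,1],[0.006,0.003,0.288,0,1],[0.006,0.003,0.288,0,1],[0.006,0.003,0.288,0,1]]], "squeeze": 12}}

```text
time: 8.43
ee_pos: [0.5323, 0.2567, 0.1888]
orientation: [179.9, -0.0, 71.1]
ft_force: [0.3, -2.5, 5.4]
finger_gap: 0.0236
```

```bash
python3 -c "
from h import *
did(.006,.003,.288,0)
p=S(.058,-.015); print(p)
go(*p,.26,85.7); go(*p,.195,85.7)
"
```

```text
cmd [ 0.5314  0.257   0.188  71.037 ] meas-cmd [ 0.0009 -0.0002  0.0008] 0.02 t 8.4333 gap 0.0236 f [ 0.3 -2.5  5.4]
[ 0.62601206 -0.02870654]
go [-0.958  0.729 -0.288] spin -0.081 rows 7.4
go [-0.958  0.729 -0.028] spin -0.081 rows 7.2
```

>>> {"api": "send_rows", "payload": {"steps": [[[0,0,-0.15,0,1],[0,0,-0.29,0,1],[-0.958,0.729,-0.29,-0.081,1],[-0.958,0.729,-0.29,-0.081,1],[-0.958,0.729,-0.29,-0.081,1],[-0.958,0.729,-0.29,-0.081,1],[-0.958,0.729,-0.29,-0.081,1],[-0.958,0.729,-0.29,-0.081,1],[-0.958,0.729,-0.29,-0.081,1],[-0.958,0.729,-0.29,-0.081,1],[-0.958,0.729,-0.29,-0.081,1],[-0.958,0.729,-0.29,-0.081,1]]]}}

```text
time: 9.43
ee_pos: [0.626, -0.0292, 0.2598]
orientation: [-179.9, -0.0, 85.5]
ft_force: [-0.1, 0.4, -0.4]
finger_gap: 0.024
```

```bash
python3 -c "
from h import *
did(-.958,.729,-.29,-.081)
s,st=take('wrist','w7.png')
p=S(.058,-.015)
go(*p,.195,85.7)
"
```

```text
cmd [ 6.2590e-01 -2.8700e-02  2.6050e-01  8.5617e+01] meas-cmd [ 0.0001 -0.0005 -0.0007] -0.12 t 9.4333 gap 0.024 f [-0.1  0.4 -0.4]
go [0.    0.    0.262] spin -0.0 rows 1.6
```

View pics/w7.png

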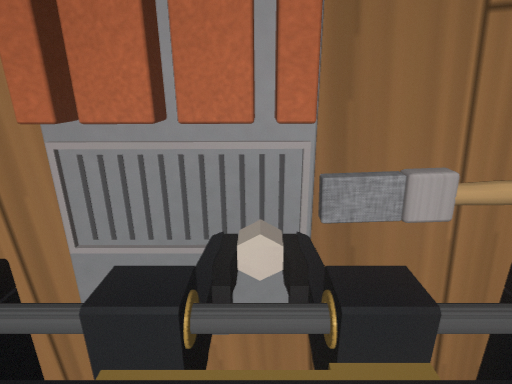

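>>> {"api": "send_rows", "payload": {"steps": [[[0,0,0.15,0,1],[0,0,0.24,0,1],[0,0,0.262,0,1],[0,0,0.262,0,1],[0,0,0.262,0,0.61],[0,0,0.262,0,0.61],[0,0,0.262,0,0.61],[0,0,0.262,0,0.61],[0,0,0.15,0,0.61],[0,0,0,0,0.61],[0,0,0,0,0.61]]]}}

```text
time: 10.4
ee_pos: [0.6293, -0.029, 0.2679]
orientation: [179.3, -0.0, 85.6]
ft_force: [1.2, 0.4, 0.5]
finger_gap: 0.0342
```

```bash
python3 -c "
from h import *
did(0,0,0,0)
s,st=take('wrist','w8.png'); hexes(s,st,.038)
go(.5252,.318,.26,79)
"
```

```text
cmd [ 6.2590e-01 -2.8700e-02  2.6050e-01  8.5617e+01] meas-cmd [ 0.0033 -0.0003  0.0074] 0.0 t 10.4 gap 0.0342 f [1.2 0.4 0.5]
px [410.7 185.8] xy [ 0.7326 -0.0197] flat 27.4 w 0.0188 0.0343 263
px [250.3 202.8] xy [ 0.6188 -0.0237] flat 56.2 w 0.0228 0.0263 854
go [ 1.352 -0.508  0.002] spin 0.037 rows 8.7
```

View pics/w8.png

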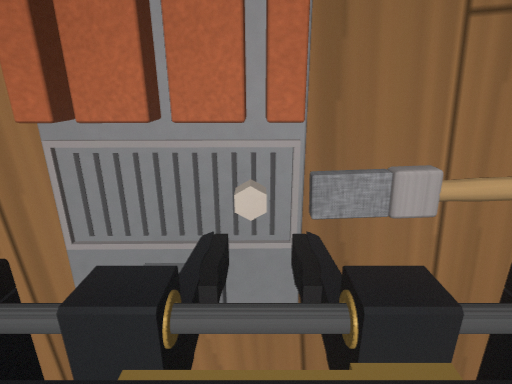

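>>> {"api": "send_rows", "payload": {"steps": [[[1,-0.4,0,0.037,0.545],[1,-0.4,0,0.037,0.545],[1,-0.4,0,0.037,0.545],[1,-0.4,0,0.037,0.545],[1,-0.4,0,0.037,0.545],[1,-0.4,0,0.037,0.545],[1,-0.4,0,0.037,0.545]]]}}

```text
time: 11.03
ee_pos: [0.5435, 0.2316, 0.2596]
orientation: [-179.9, -0.0, 79.1]
ft_force: [1.0, 0.7, -0.2]
finger_gap: 0.0402
```

```bash
python3 -c "
from h import *
did(1,-.4,0,.037)
go(.5252,.318,.26,79)
"
```

```text
cmd [ 0.5453  0.2282  0.2605 78.957 ] meas-cmd [-0.0018  0.0034 -0.0009] 0.12 t 11.0333 gap 0.0402 f [ 1.   0.7 -0.2]
go [ 0.337 -0.148  0.002] spin -0.0 rows 2.2
```

>>> {"api": "send_rows", "payload": {"steps": [[[0.337,-0.148,0,0,0.545],[0.337,-0.148,0,0,0.545],[0.337,-0.148,0,0,0.545],[0.337,-0.148,0,0,0.545],[0.337,-0.148,0,0,0.545],[0.337,-0.148,0,0,0.545]]]}}

```text
time: 11.53
ee_pos: [0.5254, 0.3167, 0.2596]
orientation: [-180.0, 0.1, 78.9]
ft_force: [-0.8, -0.3, -0.3]
finger_gap: 0.04
```

```bash
python3 -c "
from h import *
did(.337,-.148,0,0)
s,st=take('wrist','w9.png'); hexes(s,st); print(proj(s,[.5252,.318,.032],st))
"
```

```text
cmd [ 0.5252  0.318   0.2605 78.957 ] meas-cmd [ 0.0002 -0.0013 -0.0009] -0.03 t 11.5333 gap 0.04 f [-0.8 -0.3 -0.3]
px [258.5 203.4] xy [0.524  0.3198] flat 49.5 w 0.0232 0.0266 845
px [502. 237.] xy [0.7024 0.2566] flat 2.8 w 0.0161 0.0776 1379
px [105.3 245.3] xy [0.4005 0.3084] flat 16.2 w 0.0236 0.027 731
[[260.61718943 205.30818099]]
```

View pics/w9.png

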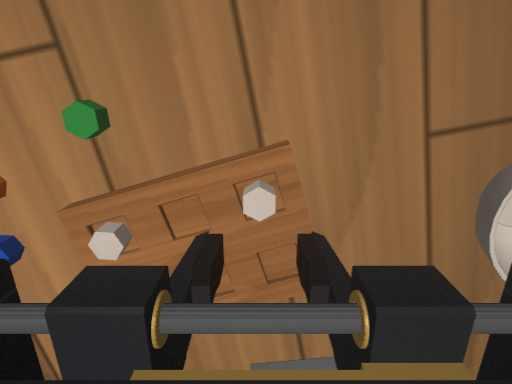

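>>> {"api": "send_rows", "payload": {"steps": [[[0.004,-0.004,0.15,0,0.545],[0.004,-0.004,0.25,0,0.545],[0.004,-0.004,0.288,0,0.545],[0.004,-0.004,0.288,0,0.545],[0.004,-0.004,0.288,0,0.545],[0.004,-0.004,0.288,0,1],[0.004,-0.004,0.288,0,1],[0.004,-0.004,0.288,0,1],[0.004,-0.004,0.288,0,1],[0.004,-0.004,0.288,0,1],[0.004,-0.004,0,0,1],[0.004,-0.004,0,0,1]]]}}

```text
time: 12.58
ee_pos: [0.5238, 0.3186, 0.2595]
orientation: [-179.8, 0.2, 79.0]
ft_force: [1.3, 1.4, 0.7]
finger_gap: 0.0237
```

```bash
python3 -c "
from h import *
did(.004,-.004,0,0)
p=S(0,-.015)
go(*p,.26,85.7)
"
```

```text
cmd [ 0.5244  0.3191  0.2605 78.957 ] meas-cmd [-0.0005 -0.0005 -0.001 ] 0.0 t 12.5833 gap 0.0237 f [1.3 1.4 0.7]
go [-1.315  0.435  0.002] spin -0.037 rows 8.3
```

>>> {"api": "send_rows", "payload": {"steps": [[[-1,0.435,0,-0.037,1],[-1,0.435,0,-0.037,1],[-1,0.435,0,-0.037,1],[-1,0.435,0,-0.037,1],[-1,0.435,0,-0.037,1],[-1,0.435,0,-0.037,1],[-1,0.435,0,-0.037,1]]]}}

```text
time: 13.17
ee_pos: [0.5838, 0.0493, 0.2604]
orientation: [180.0, 0.1, 85.5]
ft_force: [0.2, 0.1, -0.6]
finger_gap: 0.0244
```

```bash
python3 -c "
from h import *
did(-1,.435,0,-.037)
p=S(0,-.015)
go(*p,.195,85.7)
"
```

```text
cmd [5.8320e-01 5.2900e-02 2.6050e-01 8.5617e+01] meas-cmd [ 0.0006 -0.0036 -0.0001] -0.09 t 13.1667 gap 0.0244 f [ 0.2  0.1 -0.6]
go [-0.313 -0.036  0.262] spin -0.0 rows 2.5
```

>>> {"api": "send_rows", "payload": {"steps": [[[-0.313,-0.036,0,0,1],[-0.313,-0.036,0,0,1],[-0.313,-0.036,0,0,1],[-0.313,-0.036,0.15,0,1],[-0.313,-0.036,0.262,0,1],[-0.313,-0.036,0.262,0,1],[-0.313,-0.036,0.262,0,1],[-0.313,-0.036,0.262,0,0.61],[-0.313,-0.036,0.262,0,0.61],[-0.313,-0.036,0.262,0,0.61],[-0.313,-0.036,0.12,0,0.61],[-0.313,-0.036,0,0,0.61]]]}}

```text
time: 14.17
ee_pos: [0.5675, -0.0241, 0.2602]
orientation: [-179.8, -0.0, 85.6]
ft_force: [1.7, -0.2, -0.3]
finger_gap: 0.0342
```

```bash
python3 -c "
from h import *
did(-.313,-.036,0,0)
go(.4007,.307,.26,106)
"
```

```text
cmd [ 5.6830e-01 -2.4400e-02  2.6050e-01  8.5617e+01] meas-cmd [-0.0007  0.0003 -0.0003] 0.02 t 14.1667 gap 0.0342 f [ 1.7 -0.2 -0.3]
go [ 1.271 -0.77   0.002] spin -0.113 rows 8.9
```

>>> {"api": "send_rows", "payload": {"steps": [[[1,-0.6,0,-0.113,0.545],[1,-0.6,0,-0.113,0.545],[1,-0.6,0,-0.113,0.545],[1,-0.6,0,-0.113,0.545],[1,-0.6,0,-0.113,0.545],[1,-0.6,0,-0.113,0.545],[1,-0.6,0,-0.113,0.545],[1,-0.6,0,-0.113,0.545]]]}}

```text
time: 14.83
ee_pos: [0.435, 0.2414, 0.2614]
orientation: [179.9, -0.2, 106.3]
ft_force: [0.3, -0.2, 0.0]
finger_gap: 0.0403
```

```bash
python3 -c "
from h import *
did(1,-.6,0,-.113)
go(.4007,.307,.26,106)
"
```

```text
cmd [  0.4378   0.2363   0.2605 105.957 ] meas-cmd [-0.0028  0.005   0.0009] 0.34 t 14.8333 gap 0.0403 f [ 0.3 -0.2  0. ]
go [ 0.313 -0.065  0.002] spin -0.0 rows 1.9
```

>>> {"api": "send_rows", "payload": {"steps": [[[0.313,-0.065,0,0,0.545],[0.313,-0.065,0,0,0.545],[0.313,-0.065,0,0,0.545],[0.313,-0.065,0,0,0.545],[0.313,-0.065,0,0,0.545]]]}}

```text
time: 15.25
ee_pos: [0.401, 0.3069, 0.2608]
orientation: [180.0, 0.0, 106.0]
ft_force: [-0.2, -0.3, -0.5]
finger_gap: 0.0404
```

```bash
python3 -c "
from h import *
did(.313,-.065,0,0)
s,st=take('wrist','w10.png'); hexes(s,st); print(proj(s,[.4007,.307,.032],st))
"
```

```text
cmd [  0.4007   0.3071   0.2605 105.957 ] meas-cmd [ 0.0004 -0.0002  0.0003] 0.08 t 15.25 gap 0.0404 f [-0.2 -0.3 -0.5]
px [260.4 204.9] xy [0.4001 0.3076] flat 15.0 w 0.0231 0.0271 837
[[260.88325694 205.89703287]]
```

View pics/w10.png

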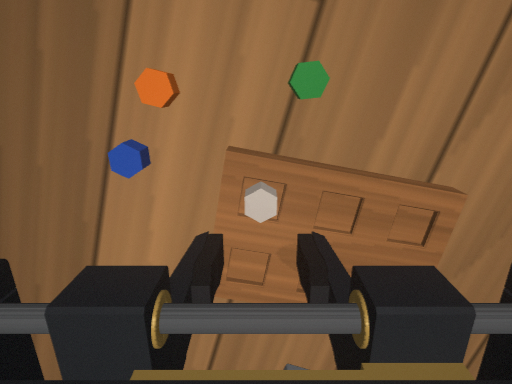

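>>> {"api": "send_rows", "payload": {"steps": [[[0,-0.002,0.15,0,0.545],[0,-0.002,0.25,0,0.545],[0,-0.002,0.288,0,0.545],[0,-0.002,0.288,0,0.545],[0,-0.002,0.288,0,0.545],[0,-0.002,0.288,0,1],[0,-0.002,0.288,0,1],[0,-0.002,0.288,0,1],[0,-0.002,0.288,0,1],[0,-0.002,0.288,0,1],[0,-0.002,0,0,1],[0,-0.002,0,0,1]]]}}

```text
time: 16.3
ee_pos: [0.3997, 0.3064, 0.2598]
orientation: [-179.8, 0.1, 106.0]
ft_force: [-0.1, 0.5, -0.3]
finger_gap: 0.0242
```

```bash
python3 -c "
from h import *
did(0,-.002,0,0)
p=S(-.058,-.015)
go(*p,.26,85.7)
"
```

```text
cmd [  0.4002   0.307    0.2605 105.957 ] meas-cmd [-0.0005 -0.0006 -0.0007] 0.0 t 16.3 gap 0.0242 f [-0.1  0.5 -0.3]
go [-1.379  0.064  0.002] spin 0.113 rows 8.3
```

>>> {"api": "send_rows", "payload": {"steps": [[[-1,0.064,0,0.113,1],[-1,0.064,0,0.113,1],[-1,0.064,0,0.113,1],[-1,0.064,0,0.113,1],[-1,0.064,0,0.113,1],[-1,0.064,0,0.113,1],[-1,0.064,0,0.113,1]]]}}

```text
time: 16.88
ee_pos: [0.4864, 0.0656, 0.2608]
orientation: [179.9, 0.1, 85.3]
ft_force: [0.4, 0.2, 0.9]
finger_gap: 0.0241
```

```bash
python3 -c "
from h import *
did(-1,.064,0,.113)
p=S(-.058,-.015)
go(*p,.195,85.7)
"
```

```text
cmd [4.8430e-01 7.1000e-02 2.6050e-01 8.5617e+01] meas-cmd [ 0.0021 -0.0054  0.0003] -0.31 t 16.8833 gap 0.0241 f [0.4 0.2 0.9]
go [-0.355  0.132  0.262] spin -0.0 rows 2.8
```

>>> {"api": "send_rows", "payload": {"steps": [[[-0.355,0.132,0,0,1],[-0.355,0.132,0,0,1],[-0.355,0.132,0,0,1],[-0.355,0.132,0.15,0,1],[-0.355,0.132,0.262,0,1],[-0.355,0.132,0.262,0,1],[-0.355,0.132,0.262,0,1],[-0.355,0.132,0.262,0,0.61],[-0.355,0.132,0.262,0,0.61],[-0.355,0.132,0.262,0,0.61],[-0.355,0.132,0.12,0,0.61],[-0.355,0.132,0,0,0.61]]]}}

```text
time: 17.88
ee_pos: [0.5096, -0.0197, 0.2604]
orientation: [-179.8, -0.0, 85.6]
ft_force: [0.6, -0.4, 0.7]
finger_gap: 0.0345
```

```bash
python3 -c "
from h import *
did(-.355,.132,0,0)
go(.51,-.12,.38,90)
"
```

```text
cmd [ 5.1040e-01 -2.0000e-02  2.6050e-01  8.5617e+01] meas-cmd [-0.0008  0.0003 -0.0001] 0.03 t 17.8833 gap 0.0345 f [ 0.6 -0.4  0.7]
go [-0.399  0.029 -0.478] spin -0.024 rows 3.7
```

>>> {"api": "send_rows", "payload": {"steps": [[[-0.2,0,-0.75,-0.024,0],[-0.2,0,-0.75,-0.024,0],[-0.2,0,-0.75,-0.024,0],[-0.2,0,-0.75,-0.024,0],[-1,-0.02,-0.75,-0.024,0],[-1,-0.02,-0.75,-0.024,0],[-1,-0.02,-0.75,-0.024,0],[-1,-0.02,-0.75,-0.024,0],[-1,-0.02,-0.75,-0.024,0],[-1,-0.02,-0.75,-0.024,0],[-1,-0.02,-0.75,-0.024,0],[-1,-0.02,-0.75,-0.024,0]]]}}

```text
time: 18.88
ee_pos: [0.4863, -0.2687, 0.4482]
orientation: [180.0, -0.0, 89.9]
ft_force: [-0.2, -0.2, -0.1]
finger_gap: 0.0883
```

>>> {"api": "send_rows", "payload": {"steps": [[[-0.3,0,0,0,0],[-0.3,0,0,0,0],[-0.3,0,0,0,0],[-0.3,0,0,0,0],[-0.3,0,0,0,0],[-0.3,0,0,0,0]]]}}

```text
time: 19.38
ee_pos: [0.4868, -0.3421, 0.4476]
orientation: [-180.0, -0.1, 90.1]
ft_force: [0.8, 0.7, 0.2]
finger_gap: 0.0881
```

```bash
python3 -c "
from h import *
did(-1,-.02,-.75,-.024)
did(-.3,0,0,0)
s,st=take('wrist','w11.png')
for k,z in dict(rack=0,tile=.012).items():
    for q,p in mark(s,k): print(k,round(q,2),p.round(1),unproj(s,p,z,st).round(4))
hexes(s,st,.038)
for x in (-.058,0,.058): print(S(x,-.015))
cv2.imwrite('pics/w11c.png',cv2.resize(s['image'],(800,600)))
"
```

```text
cmd [ 0.4863 -0.2689  0.448  89.937 ] meas-cmd [ 0.0005 -0.0732 -0.0004] 0.11 t 19.3833 gap 0.0881 f [0.8 0.7 0.2]
cmd [ 0.4862 -0.3439  0.448  89.937 ] meas-cmd [ 0.0006  0.0018 -0.0004] 0.11 t 19.3833 gap 0.0881 f [0.8 0.7 0.2]
rack 0.65 [261.  108.1] [ 0.4874 -0.2876  0.    ]
tile 0.88 [212.  105.8] [ 0.4222 -0.2838  0.012 ]
tile 0.85 [261.3 105.6] [ 0.4877 -0.2837  0.012 ]
tile 0.58 [307.8 121.5] [ 0.5506 -0.3045  0.012 ]
px [198.7 110.1] xy [ 0.4092 -0.2875] flat 54.9 w 0.0087 0.0847 481
px [260.3 114.6] xy [ 0.4863 -0.2931] flat 55.0 w 0.0091 0.0846 496
px [319.8 126.7] xy [ 0.5621 -0.3083] flat 55.7 w 0.0087 0.0847 457
[ 0.51033858 -0.02000901]
[ 0.56817532 -0.02435778]
[ 0.62601206 -0.02870654]
```

View pics/w11c.png

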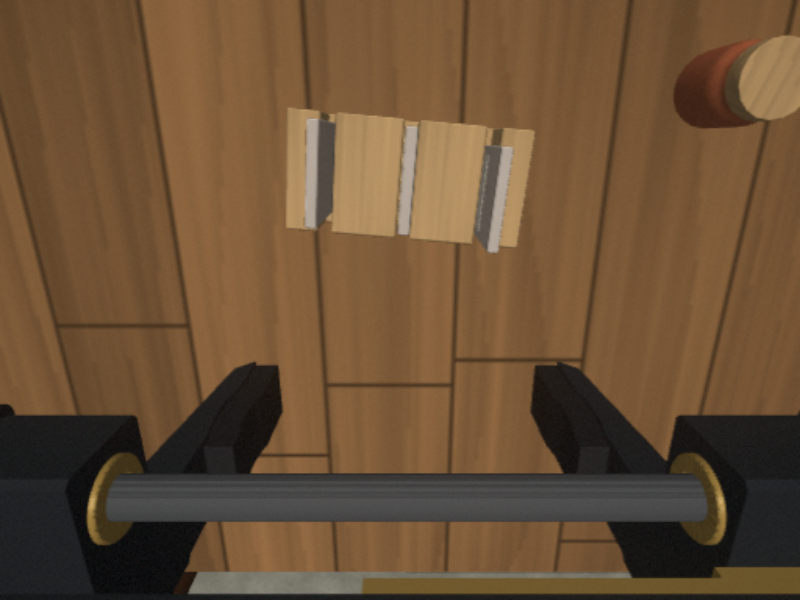

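```bash
cat >> h.py <<'E'
def tops(s,st,z):
    hsv=cv2.cvtColor(s["image"],cv2.COLOR_BGR2HSV)
    m=((hsv[...,1]<50)&(hsv[...,2]>140)).astype(np.uint8)
    n,l,sta,c=cv2.connectedComponentsWithStats(m); o=[]
    for i in range(1,n):
        if not 150<sta[i,4]<4000: continue
        cs,_=cv2.findContours((l==i).astype(np.uint8),cv2.RETR_EXTERNAL,cv2.CHAIN_APPROX_NONE)
        w=np.array([unproj(s,p,z,st)[:2] for p in cs[0][:,0,:].astype(float)])
        q=unproj(s,c[i],z,st)[:2]; r=cv2.minAreaRect((w*1000).astype(np.float32))
        d=np.array([unproj(s,(x,y),z,st)[:2] for y,x in np.argwhere(l==i)]); d=d-d.mean(0)
        e,v=np.linalg.eigh(d.T@d); ang=np.degrees(np.arctan2(v[1,1],v[0,1]))%180
        print("px",c[i].round(1),"xy",q.round(4),"long axis",ang.round(1),"size",np.round(r[1],1)); o.append(q)
    return o
E
python3 -c "
from h import *
s,st=take('wrist'); tops(s,st,.112)"
```

```text
px [198.8 109. ] xy [ 0.4239 -0.2815] long axis 85.0 size [68.5  7.1]
px [260.5 113.9] xy [ 0.4864 -0.2864] long axis 84.9 size [68.   7.3]
px [319.5 126.1] xy [ 0.5472 -0.2988] long axis 85.0 size [68.7  7. ]
```

```bash
python3 -c "
from h import *
go(.4864,-.2864,.246,85)"
```

```text
go [0.23  0.    0.808] spin 0.027 rows 5.0
```

>>> {"api": "send_rows", "payload": {"steps": [[[0.23,0,0.2,0.027,0.61],[0.23,0,0.4,0.027,0.61],[0.23,0,0.4,0.027,0.61],[0.23,0,0.4,0.027,0.61],[0.23,0,0.4,0.027,0.61]]]}}

```text
time: 20.0
ee_pos: [0.4858, -0.2854, 0.346]
orientation: [-179.8, -0.1, 85.2]
ft_force: [1.0, -0.4, 1.4]
finger_gap: 0.0574
```

```bash
python3 -c "
from h import *
did(.23,0,.4,.027)
s,st=take('wrist','w12.png')
tops(s,st,.112)
go(.4864,-.2864,.246,85)"
```

```text
cmd [ 0.4863 -0.2864  0.348  85.077 ] meas-cmd [-0.0005  0.001  -0.002 ] 0.09 t 20.0 gap 0.0574 f [ 1.  -0.4  1.4]
px [180.3 196.6] xy [ 0.4258 -0.2769] long axis 84.7 size [59.3  7.2]
px [263.2 201.1] xy [ 0.4883 -0.2859] long axis 84.8 size [68.9  6.8]
px [344.6 202.8] xy [ 0.5503 -0.2927] long axis 85.5 size [57.8  7.1]
go [0.    0.    0.408] spin 0.0 rows 2.4
```

View pics/w12.png

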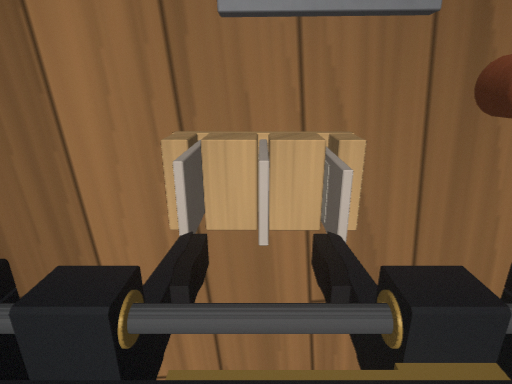

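>>> {"api": "send_rows", "payload": {"steps": [[[0,0.005,0,0,0.61],[0,0.005,0.1,0,0.61],[0,0.005,0.25,0,0.61],[0,0.005,0.38,0,0.61],[0,0.005,0.408,0,0.61],[0,0.005,0.408,0,0.61],[0,0.005,0.408,0,1],[0,0.005,0.408,0,1],[0,0.005,0.408,0,1],[0,0.005,0.408,0,1],[0,0.005,0.408,0,1],[0,0.005,0.408,0,1]]], "squeeze": 25}}

```text
time: 21.05
ee_pos: [0.4882, -0.2872, 0.2478]
orientation: [179.9, 0.1, 85.1]
ft_force: [-2.7, -0.6, 5.9]
finger_gap: 0.008
```

```bash
python3 -c "
from h import *
did(0,.005,.408,0)
s,st=take('wrist','w13.png')
p=S(0,.085);go(*p,.38,85.7)"
```

```text
cmd [ 0.4876 -0.2865  0.246  85.077 ] meas-cmd [ 0.0006 -0.0007  0.0018] 0.03 t 21.05 gap 0.008 f [-2.7 -0.6  5.9]
go [ 1.472  0.227 -0.536] spin -0.003 rows 9.5
```

View pics/w13.png

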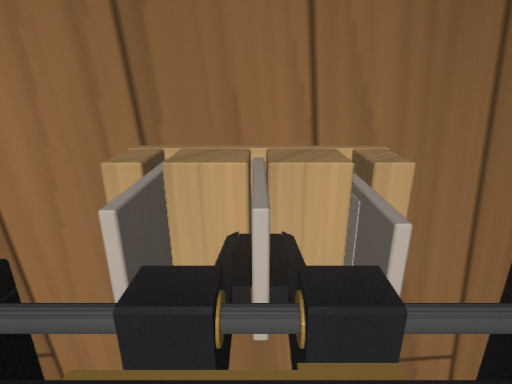

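>>> {"api": "send_rows", "payload": {"steps": [[[0,0,-0.08,0,1],[0,0,-0.18,0,1],[0,0,-0.3,0,1],[0,0,-0.44,0,1],[0,0,-0.54,0,1],[0.1,0.02,-0.54,-0.003,1],[0.25,0.05,-0.54,-0.003,1],[0.4,0.1,-0.54,-0.003,1],[0.55,0.13,-0.54,-0.003,1],[0.7,0.16,-0.54,-0.003,1],[0.85,0.2,-0.54,-0.003,1],[0.97,0.227,-0.54,-0.003,1]]]}}

```text
time: 22.1
ee_pos: [0.5654, -0.0473, 0.3813]
orientation: [179.9, -0.0, 85.7]
ft_force: [-0.4, -0.6, -0.6]
finger_gap: 0.008
```

```bash
python3 -c "
from h import *
did(.97,.227,-.54,-.003)
p=S(0,.085);go(*p,.38,85.7)
go(*p,.2555,85.7)"
```

```text
cmd [ 5.6490e-01 -4.9800e-02  3.8100e-01  8.5617e+01] meas-cmd [0.0005 0.0025 0.0003] 0.05 t 22.1 gap 0.008 f [-0.4 -0.6 -0.6]
go [0.502 0.005 0.004] spin -0.0 rows 3.0
go [0.502 0.005 0.502] spin -0.0 rows 4.3
```

>>> {"api": "send_rows", "payload": {"steps": [[[0.15,0.005,0,0,1],[0.3,0.005,0,0,1],[0.45,0.005,0,0,1],[0.502,0.005,0,0,1],[0.502,0.005,0.15,0,1],[0.502,0.005,0.3,0,1],[0.502,0.005,0.32,0,1],[0.502,0.005,0.32,0,1],[0.502,0.005,0.32,0,1]]]}}

```text
time: 22.85
ee_pos: [0.5762, 0.0748, 0.3015]
orientation: [180.0, 0.0, 85.6]
ft_force: [0.2, -0.4, -0.1]
finger_gap: 0.008
```

```bash
python3 -c "
from h import *
did(.502,.005,.32,0)
s,st=take('wrist','w14.png')
cv2.imwrite('pics/w14c.png',cv2.resize(s['image'],(800,600)))
s,_=take('side','s14.png')"
```

```text
cmd [5.7570e-01 7.5300e-02 3.0100e-01 8.5617e+01] meas-cmd [ 0.0005 -0.0005  0.0005] -0.03 t 22.85 gap 0.008 f [ 0.2 -0.4 -0.1]
```

View pics/w14c.png

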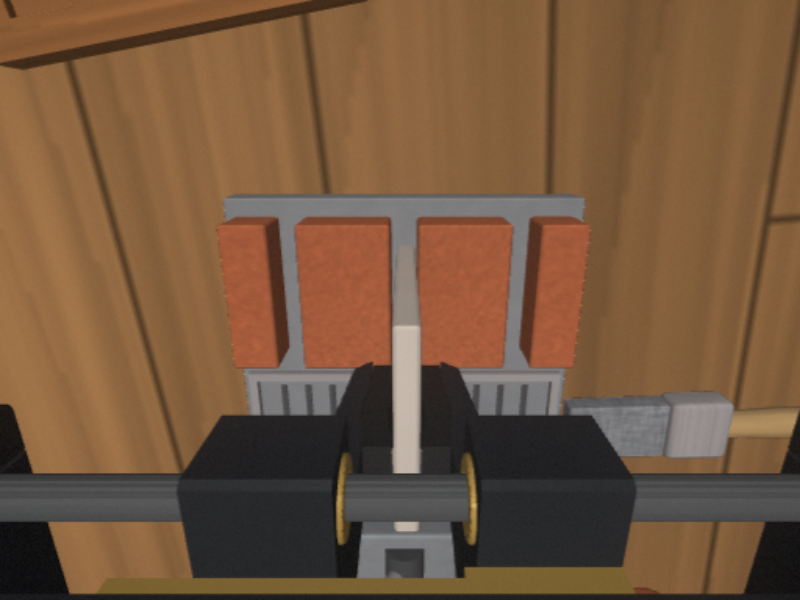

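View pics/s14.png

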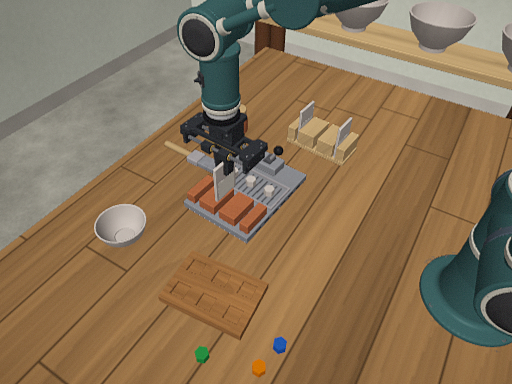

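>>> {"api": "send_rows", "payload": {"steps": [[[0,0,0.05,0,1],[0,0,0.1,0,1],[0,0,0.14,0,1],[0,0,0.17,0,1],[0,0,0.182,0,1],[0,0,0.182,0,1],[0,0,0.182,0,1]]]}}

```text
time: 23.53
ee_pos: [0.5791, 0.0754, 0.2626]
orientation: [179.4, -0.1, 85.6]
ft_force: [-6.4, 0.1, 29.3]
finger_gap: 0.0079
```

```bash
python3 -c "
from h import *
did(0,0,.182,0)
s,st=take('side','s15.png')
cv2.imwrite('pics/s15c.png',cv2.resize(s['image'][100:260,160:330],None,fx=4.5,fy=3.6,interpolation=cv2.INTER_CUBIC))"
```

```text
cmd [5.7570e-01 7.5300e-02 2.5550e-01 8.5617e+01] meas-cmd [0.0034 0.0001 0.0071] -0.02 t 23.5333 gap 0.0079 f [-6.4  0.1 29.3]
```

View pics/s15c.png

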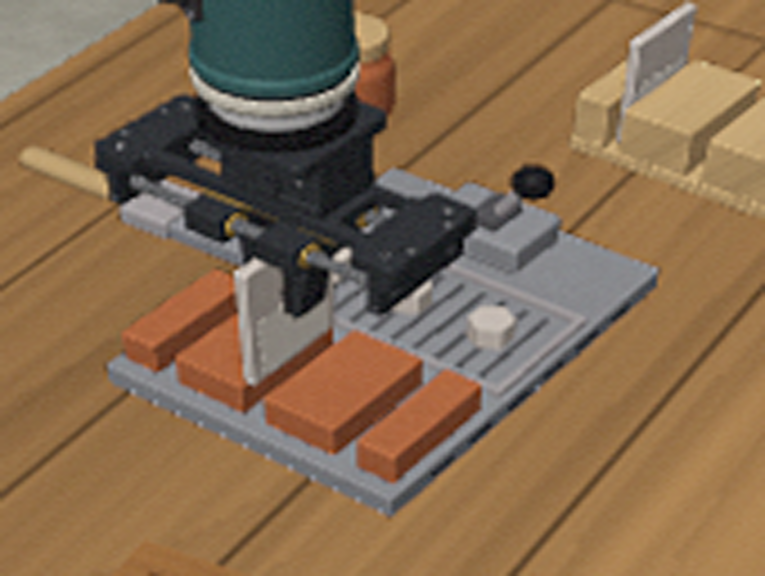

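>>> {"api": "send_rows", "payload": {"steps": [[[0,0,-0.028,0,1],[0,0,-0.028,0,1],[0,0,-0.028,0,1]]]}}

```text
time: 23.83
ee_pos: [0.576, 0.075, 0.2622]
orientation: [180.0, -0.0, 85.6]
ft_force: [0.0, -0.3, -1.0]
finger_gap: 0.0081
```

```bash
python3 -c "
from h import *
did(0,0,-.028,0)
s,st=take('side','s16.png')
c=S(0,.085)
for z in (.12,.128,.148):
  print(z,[proj(s,[*S(dx,dy),z]).round(1).tolist() for dx in(-.004,.004) for dy in (.05,.12)])
x=proj(s,[*S(0,.12),.048]);print('slot top end',x)
cv2.imwrite('pics/s16c.png',cv2.resize(s['image'][150:230,180:270],None,fx=8,fy=7,interpolation=cv2.INTER_CUBIC))
s,st=take('wrist','w16.png');cv2.imwrite('pics/w16c.png',cv2.resize(s['image'],(800,600)))"
```

```text
cmd [5.7570e-01 7.5300e-02 2.6250e-01 8.5617e+01] meas-cmd [ 0.0003 -0.0003 -0.0003] -0.01 t 23.8333 gap 0.0081 f [ 0.  -0.3 -1. ]
0.12 [[[235.7, 169.7]], [[216.7, 186.6]], [[233.1, 168.3]], [[214.0, 185.1]]]
0.128 [[[235.7, 167.2]], [[216.5, 184.1]], [[233.0, 165.8]], [[213.8, 182.6]]]
0.148 [[[235.5, 160.8]], [[216.1, 177.7]], [[232.8, 159.4]], [[213.3, 176.2]]]
slot top end [[217.00839708 207.13463653]]
```

View pics/s16c.png

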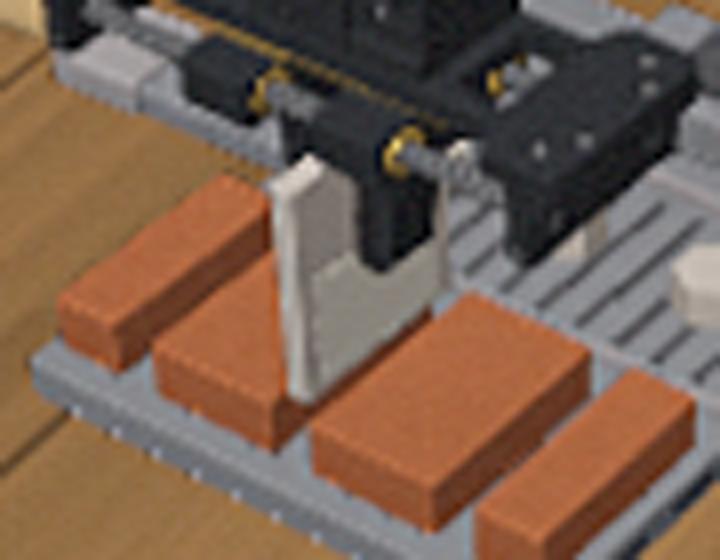

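View pics/w16c.png

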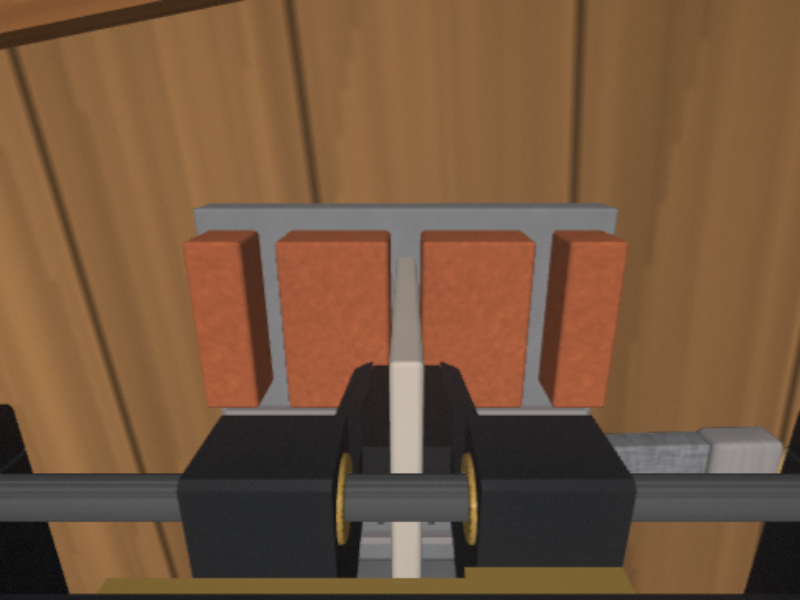

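```bash
cat >> h.py <<'E'
def overlay(s,st,f,crop,k,dx=0,dy=0,dyaw=0):
    x0,y0,x1,y1=crop
    im=cv2.resize(s["image"][y0:y1,x0:x1],None,fx=k,fy=k,interpolation=cv2.INTER_CUBIC)
    def ln(a,b,col):
        p=[tuple(int(v) for v in ((proj(s,q,st)[0]+.5-np.array([x0,y0]))*k)) for q in (a,b)]; cv2.line(im,p[0],p[1],col,1,cv2.LINE_AA)
    for a,b in [(-.094,-.069),(-.055,-.007),(.007,.055),(.069,.094)]:
        c=[[*S(x,y),.048] for x,y in [(a,.045),(b,.045),(b,.125),(a,.125)]]
        for i in range(4): ln(c[i],c[(i+1)%4],(0,255,0))
    c=[[*S(x,y),.02] for x,y in [(-.1,-.135),(.1,-.135),(.1,.135),(-.1,.135)]]
    for i in range(4): ln(c[i],c[(i+1)%4],(255,255,0))
    cv2.imwrite("pics/"+f,im)
E
python3 - <<'E'
from h import *
s,st=take('side'); overlay(s,st,'o1.png',(175,140,315,250),5)
s,st=take('wrist'); overlay(s,st,'o2.png',(110,120,410,280),2.6)
s,st=take('scene'); overlay(s,st,'o3.png',(180,150,310,280),4.6)
E
```

```text
(no output)
```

View pics/o1.png

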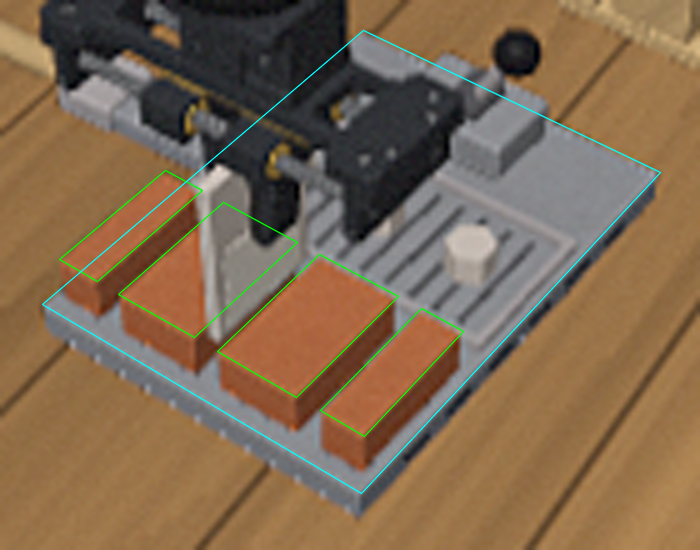

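View pics/o2.png

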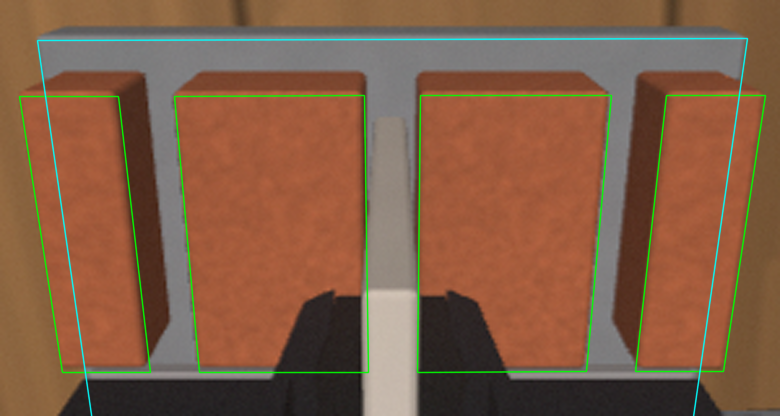

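View pics/o3.png

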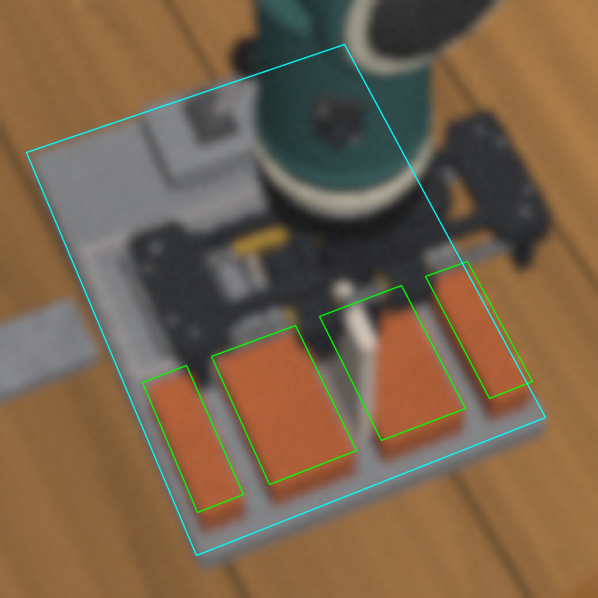

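```bash
python3 - <<'E'
from h import *
s,st=take('wrist')
for y in (.11,.115,.12):
  for z in (.02,.028,.048,.12,.128,.148): print(y,z,((proj(s,[*S(0,y),z],st)[0]-[110,120])*2.6).round(0), end=' ')
  print()
R,t=Twc(snapshot('side')); print('side cam',-R.T@t)
E
```

```text
0.11 0.02 [391. 124.] 0.11 0.028 [391. 132.] 0.11 0.048 [391. 152.] 0.11 0.12 [393. 271.] 0.11 0.128 [393. 293.] 0.11 0.148 [393. 359.] 
0.115 0.02 [391. 108.] 0.115 0.028 [391. 114.] 0.115 0.048 [391. 133.] 0.115 0.12 [393. 245.] 0.115 0.128 [393. 264.] 0.115 0.148 [393. 327.] 
0.12 0.02 [391.  91.] 0.12 0.028 [391.  97.] 0.12 0.048 [391. 114.] 0.12 0.12 [393. 217.] 0.12 0.128 [393. 235.] 0.12 0.148 [393. 293.] 
side cam [0.16954485 0.62138473 0.77217513]
```

```bash
python3 - <<'E'
from h import *
s,_=take('wrist')
st=dict(ee_pos=np.array([.5757,.0753,.301]),orientation=[180,0,85.617])
for y in (.115,.12):
  for z in (.047,.057,.067,.087,.147,.167,.187): print(y,z,(proj(s,[*S(0,y),z],st)[0]*1.5625).round(0), end=' ')
  print()
st=dict(ee_pos=np.array([.4876,-.2865,.246]),orientation=[180,0,85.077])
for y in (.03,.035):
  for z in (.112,.122,.132): print(y,z,proj(s,[.4876+.087*y,-.2864+y,z],st).round(0), end=' ')
E
```

```text
0.115 0.047 [407. 247.] 0.115 0.057 [407. 252.] 0.115 0.067 [407. 257.] 0.115 0.087 [407. 268.] 0.115 0.147 [408. 320.] 0.115 0.167 [408. 347.] 0.115 0.187 [409. 385.] 
0.12 0.047 [407. 237.] 0.12 0.057 [407. 241.] 0.12 0.067 [407. 246.] 0.12 0.087 [407. 256.] 0.12 0.147 [408. 304.] 0.12 0.167 [408. 330.] 0.12 0.187 [409. 365.] 
0.03 0.112 [[261. 222.]] 0.03 0.122 [[262. 233.]] 0.03 0.132 [[262. 246.]] 0.035 0.112 [[261. 211.]] 0.035 0.122 [[262. 221.]] 0.035 0.132 [[262. 233.]]
```

```bash
cat >> h.py <<'E'
def otile(s,st,f,crop,k,x,y,zb,xs=0):
    overlay(s,st,f,crop,k); im=cv2.imread("pics/"+f); x0,y0,x1,y1=crop
    C=[[*S(x+a,y+b),zb+c] for a in(-.004,.004) for b in(-.035,.035) for c in (0,.1)]
    P=[tuple(int(v) for v in ((proj(s,q,st)[0]+.5-np.array([x0,y0]))*k)) for q in C]
    for i in range(8):
        for j in range(i):
            if bin(i^j).count('1')==1: cv2.line(im,P[i],P[j],(255,0,255),1,cv2.LINE_AA)
    cv2.imwrite("pics/"+f,im)
E
python3 - <<'E'
from h import *
s,st=take('side'); otile(s,st,'o4.png',(195,155,255,225),11,0,.085,.048)
E
```

```text
(no output)
```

View pics/o4.png

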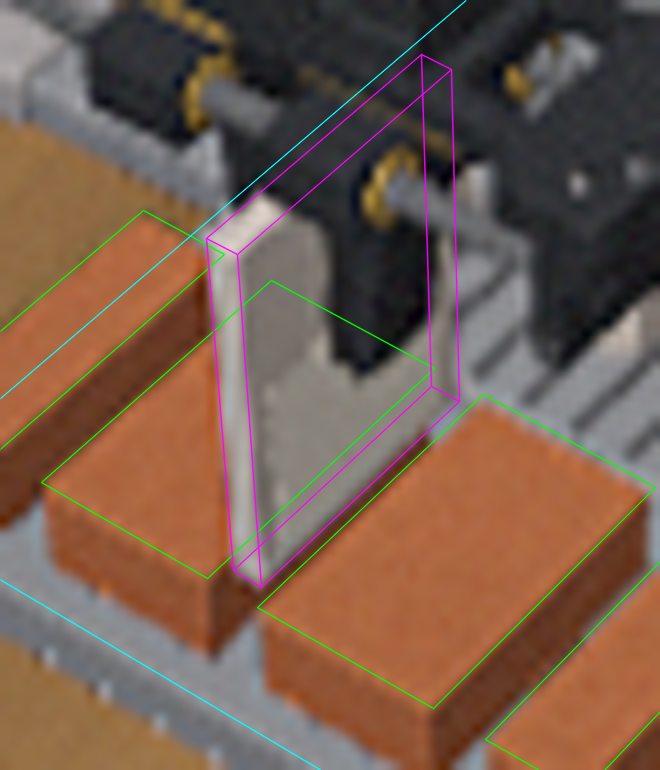

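>>> {"api": "send_rows", "payload": {"steps": [[[0,-0.003,-0.008,0,1],[0,-0.003,-0.008,0,1],[0,-0.003,0,0,1],[0,-0.003,0.008,0,1],[0,-0.003,0.016,0,1],[0,-0.003,0.024,0,1],[0,-0.003,0.032,0,1],[0,-0.003,0.04,0,1],[0,-0.003,0.048,0,1],[0,-0.003,0.056,0,1],[0,-0.003,0.056,0,1]]]}}

```text
time: 25.2
ee_pos: [0.575, 0.0752, 0.2476]
orientation: [-179.9, 0.0, 85.6]
ft_force: [-1.1, 0.2, -0.5]
finger_gap: 0.0079
```

```bash
python3 -c "
from h import *
did(0,-.003,.056,0)"
```

```text
cmd [5.7500e-01 7.5300e-02 2.4850e-01 8.5617e+01] meas-cmd [-0.     -0.0001 -0.0009] 0.0 t 25.2 gap 0.0079 f [-1.1  0.2 -0.5]
```

>>> {"api": "send_rows", "payload": {"steps": [[[0,0,0.008,0,1],[0,0,0.016,0,1],[0,0,0.024,0,1],[0,0,0.032,0,1],[0,0,0.04,0,1],[0,0,0.046,0,1],[0,0,0.05,0,1],[0,0,0.05,0,1]]]}}

```text
time: 25.87
ee_pos: [0.5751, 0.0752, 0.2354]
orientation: [-180.0, 0.0, 85.6]
ft_force: [0.7, 0.4, -1.2]
finger_gap: 0.0079
```

```bash
python3 -c "
from h import *
did(0,0,.05,0)
s,st=take('side'); otile(s,st,'o5.png',(195,155,255,225),11,0,.085,.020)"
```

```text
cmd [5.7500e-01 7.5300e-02 2.3600e-01 8.5617e+01] meas-cmd [ 0.0001 -0.0002 -0.0006] -0.0 t 25.8667 gap 0.0079 f [ 0.7  0.4 -1.2]
```

View pics/o5.png

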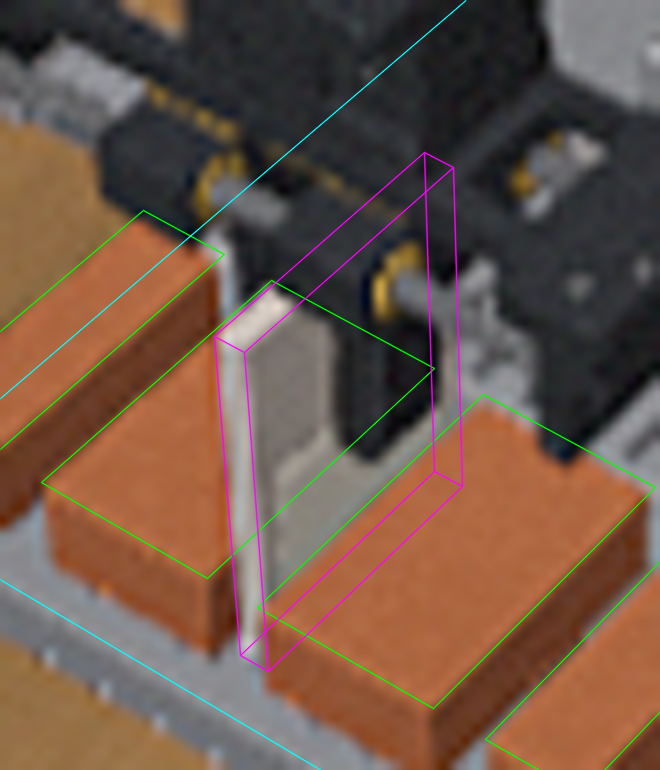

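>>> {"api": "send_rows", "payload": {"steps": [[[0,0,0,0,0.61],[0,0,0,0,0.61],[0,0,0,0,0.61],[0,0,0,0,0.61],[0,0,-0.05,0,0.61],[0,0,-0.15,0,0.61],[0,0,-0.3,0,0.61],[0,0,-0.45,0,0.61],[0,0,-0.45,0,0.61],[0,0,-0.45,0,0.61]]]}}

```text
time: 26.75
ee_pos: [0.5766, 0.0754, 0.353]
orientation: [179.5, -0.1, 85.6]
ft_force: [0.2, -0.3, -1.0]
finger_gap: 0.0344
```

```bash
python3 -c "
from h import *
did(0,0,-.45,0)
s,st=take('wrist','w17.png'); tops(s,st,.12); print(S(0,.085))
go(.5485,-.297,.348,85)"
```

```text
cmd [5.7500e-01 7.5300e-02 3.4850e-01 8.5617e+01] meas-cmd [0.0016 0.     0.0045] 0.01 t 26.75 gap 0.0344 f [ 0.2 -0.3 -1. ]
px [268.3 215.5] xy [0.5801 0.0668] long axis 99.5 size [106.3  71.8]
px [197.  228.2] xy [0.5253 0.0605] long axis 19.0 size [39.9 59.2]
px [418.6 249.1] xy [0.6951 0.0293] long axis 91.4 size [25.7 24.2]
px [258.3 284.9] xy [0.5677 0.0061] long axis 176.0 size [ 2.9 55.5]
[0.57567319 0.07536074]
go [-1.493  0.008  0.002] spin 0.003 rows 9.0
```

View pics/w17.png

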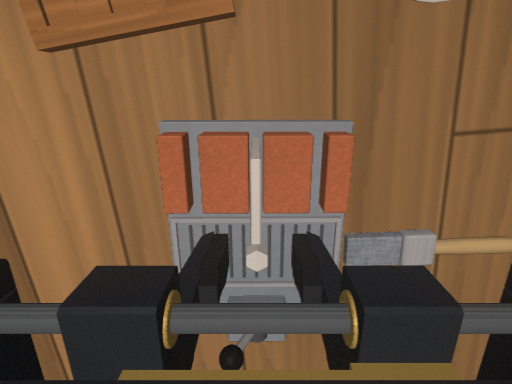

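>>> {"api": "send_rows", "payload": {"steps": [[[-1,0,0,0.003,0.61],[-1,0,0,0.003,0.61],[-1,0,0,0.003,0.61],[-1,0,0,0.003,0.61],[-1,0,0,0.003,0.61],[-1,0,0,0.003,0.61]]]}}

```text
time: 27.3
ee_pos: [0.5548, -0.1756, 0.3462]
orientation: [-179.8, -0.1, 85.1]
ft_force: [1.9, 0.5, -0.3]
finger_gap: 0.0344
```

>>> {"api": "send_rows", "payload": {"steps": [[[-0.493,0.008,0,0,0.61],[-0.493,0.008,0,0,0.61],[-0.493,0.008,0,0,0.61],[-0.493,0.008,0,0,0.61],[-0.493,0.008,0,0,0.61],[-0.493,0.008,0,0,0.61],[-0.493,0.008,0,0,0.61]]]}}

```text
time: 27.88
ee_pos: [0.5473, -0.2957, 0.347]
orientation: [-179.9, -0.1, 85.1]
ft_force: [-0.1, -0.0, -0.0]
finger_gap: 0.0342
```

```bash
python3 -c "
from h import *
did(-1,0,0,.003);did(-.493,.008,0,0)
s,st=take('wrist','w18.png'); tops(s,st,.112)"
```

```text
cmd [ 0.5559 -0.174   0.3485 85.077 ] meas-cmd [-0.0086 -0.1218 -0.0015] 0.05 t 27.8833 gap 0.0342 f [-0.1 -0.  -0. ]
cmd [ 0.5473 -0.2969  0.3485 85.077 ] meas-cmd [-0.      0.0012 -0.0015] 0.05 t 27.8833 gap 0.0342 f [-0.1 -0.  -0. ]
px [262.2 197.6] xy [ 0.5488 -0.2938] long axis 85.0 size [82.   6.9]
px [ 98.1 195.5] xy [ 0.4245 -0.2813] long axis 84.9 size [69.8  7.2]
```

View pics/w18.png

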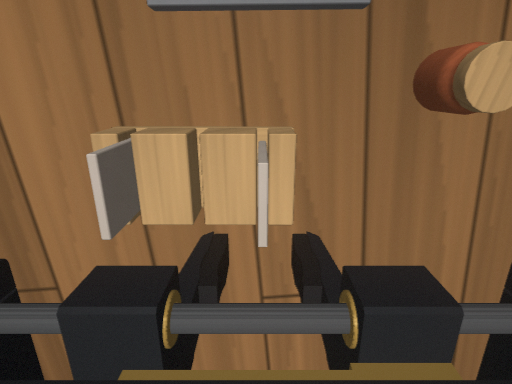

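>>> {"api": "send_rows", "payload": {"steps": [[[0,0.006,0.14,0,0.61],[0,0.006,0.28,0,0.61],[0,0.006,0.36,0,0.61],[0,0.006,0.4,0,0.61],[0,0.006,0.41,0,0.61],[0,0.006,0.41,0,0.61],[0,0.006,0.41,0,1],[0,0.006,0.41,0,1],[0,0.006,0.41,0,1],[0,0.006,0.41,0,1],[0,0.006,0.41,0,1],[0,0.006,0.41,0,1]]], "squeeze": 30}}

```text
time: 28.93
ee_pos: [0.5493, -0.2975, 0.2471]
orientation: [179.9, 0.0, 85.1]
ft_force: [-1.7, 0.4, 6.1]
finger_gap: 0.0081
```

```bash
python3 -c "
from h import *
did(0,.006,.41,0)
p=S(.062,.085);go(*p,.38,85.7)"
```

```text
cmd [ 0.5488 -0.2971  0.246  85.077 ] meas-cmd [ 0.0005 -0.0005  0.0011] -0.0 t 28.9333 gap 0.0081 f [-1.7  0.4  6.1]
go [ 1.496  0.227 -0.536] spin -0.003 rows 9.6
```

>>> {"api": "send_rows", "payload": {"steps": [[[0,0,-0.05,0,1],[0,0,-0.12,0,1],[0,0,-0.25,0,1],[0,0,-0.4,0,1],[0,0,-0.54,0,1],[0.1,0.02,-0.54,-0.003,1],[0.25,0.05,-0.54,-0.003,1],[0.4,0.1,-0.54,-0.003,1],[0.55,0.13,-0.54,-0.003,1],[0.7,0.16,-0.54,-0.003,1],[0.85,0.2,-0.54,-0.003,1],[0.97,0.227,-0.54,-0.003,1]]]}}

```text
time: 29.93
ee_pos: [0.6267, -0.0579, 0.3813]
orientation: [180.0, -0.0, 85.7]
ft_force: [1.0, -0.5, -1.0]
finger_gap: 0.0079
```

```bash
python3 -c "
from h import *
did(.97,.227,-.54,-.003)
p=S(.062,.085);go(*p,.302,85.7)"
```

```text
cmd [ 6.2620e-01 -6.0300e-02  3.8100e-01  8.5617e+01] meas-cmd [0.0006 0.0025 0.0003] 0.03 t 29.9333 gap 0.0079 f [ 1.  -0.5 -1. ]
go [0.526 0.005 0.316] spin -0.0 rows 3.7
```

>>> {"api": "send_rows", "payload": {"steps": [[[0.15,0.005,0,0,1],[0.3,0.005,0,0,1],[0.45,0.005,0,0,1],[0.526,0.005,0,0,1],[0.526,0.005,0.1,0,1],[0.526,0.005,0.2,0,1],[0.526,0.005,0.28,0,1],[0.526,0.005,0.316,0,1],[0.526,0.005,0.316,0,1],[0.526,0.005,0.316,0,1],[0.526,0.005,0.316,0,1]]]}}

```text
time: 30.85
ee_pos: [0.6384, 0.0704, 0.3034]
orientation: [179.9, -0.0, 85.6]
ft_force: [0.1, -0.3, 0.2]
finger_gap: 0.0074
```

```bash
python3 -c "
from h import *
did(.526,.005,.316,0)
s,st=take('wrist'); otile(s,st,'o6.png',(110,100,410,300),2.6,.062,.085,.068)"
```

```text
cmd [6.3740e-01 7.0700e-02 3.0200e-01 8.5617e+01] meas-cmd [ 0.001  -0.0003  0.0014] -0.02 t 30.85 gap 0.0074 f [ 0.1 -0.3  0.2]
```

View pics/o6.png

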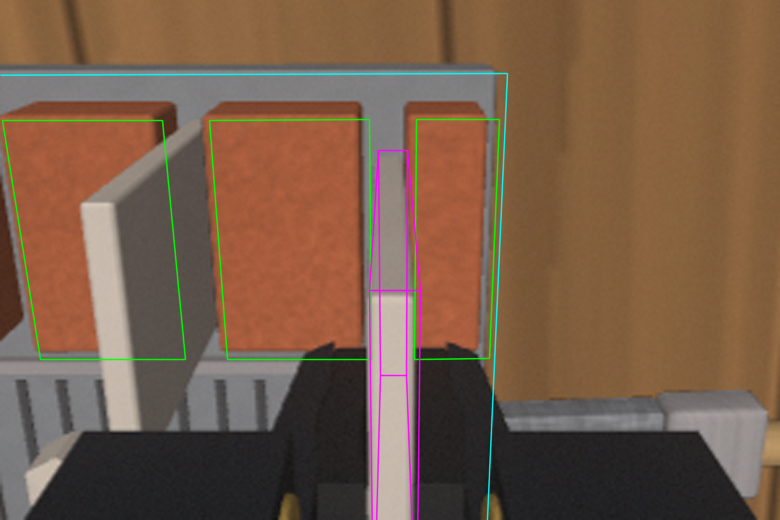

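>>> {"api": "send_rows", "payload": {"steps": [[[0,-0.008,0.02,0,1],[0,-0.008,0.04,0,1],[0,-0.008,0.05,0,1],[0,-0.008,0.05,0,1],[0,-0.008,0.05,0,1]]]}}

```text
time: 31.32
ee_pos: [0.6355, 0.0707, 0.2888]
orientation: [-180.0, 0.0, 85.6]
ft_force: [-0.4, -0.5, -1.2]
finger_gap: 0.0079
```

```bash
python3 -c "
from h import *
did(0,-.008,.05,0)
s,st=take('wrist'); otile(s,st,'o7.png',(110,100,410,300),2.6,.06,.085,.055)
s,st=take('side'); otile(s,st,'o7s.png',(170,155,255,225),8,.06,.085,.055)"
```

```text
cmd [6.3550e-01 7.0900e-02 2.8950e-01 8.5617e+01] meas-cmd [ 0.     -0.0002 -0.0007] -0.0 t 31.3167 gap 0.0079 f [-0.4 -0.5 -1.2]
```

View pics/o7.png

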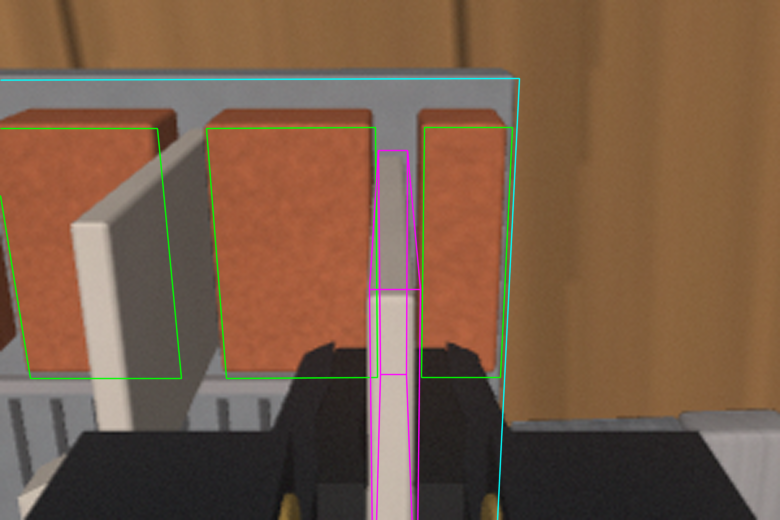

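View pics/o7s.png

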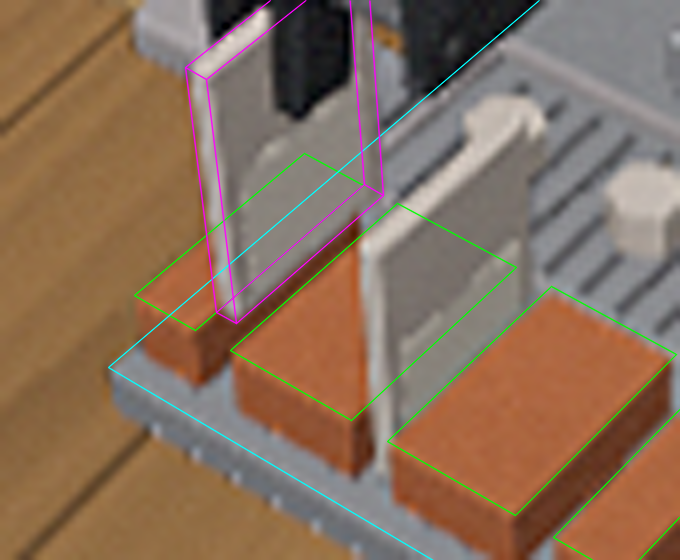

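>>> {"api": "send_rows", "payload": {"steps": [[[0,0.002,0,0,1],[0,0.002,0.008,0,1],[0,0.002,0.016,0,1],[0,0.002,0.024,0,1],[0,0.002,0.032,0,1],[0,0.002,0.04,0,1],[0,0.002,0.048,0,1],[0,0.002,0.056,0,1],[0,0.002,0.064,0,1],[0,0.002,0.072,0,1],[0,0.002,0.08,0,1],[0,0.002,0.08,0,1]]]}}

```text
time: 32.42
ee_pos: [0.636, 0.0707, 0.2686]
orientation: [-180.0, 0.0, 85.6]
ft_force: [-0.9, -0.8, -1.4]
finger_gap: 0.0077
```

```bash
python3 -c "
from h import *
did(0,.002,.08,0)"
```

```text
cmd [6.3600e-01 7.0800e-02 2.6950e-01 8.5617e+01] meas-cmd [ 0.     -0.0001 -0.0009] -0.0 t 32.4167 gap 0.0077 f [-0.9 -0.8 -1.4]
```

>>> {"api": "send_rows", "payload": {"steps": [[[0,0,0.01,0,1],[0,0,0.02,0,1],[0,0,0.03,0,1],[0,0,0.04,0,1],[0,0,0.05,0,1],[0,0,0.056,0,1],[0,0,0.056,0,1]]]}}

```text
time: 33.0
ee_pos: [0.6363, 0.0707, 0.2552]
orientation: [180.0, 0.0, 85.6]
ft_force: [0.6, 0.2, -0.8]
finger_gap: 0.0079
```

>>> {"api": "send_rows", "payload": {"steps": [[[0,0,0,0,0.61],[0,0,0,0,0.61],[0,0,0,0,0.61],[0,0,0,0,0.61],[0,0,-0.05,0,0.61],[0,0,-0.15,0,0.61],[0,0,-0.3,0,0.61],[0,0,-0.38,0,0.61],[0,0,-0.38,0,0.61],[0,0,-0.38,0,0.61]]]}}

```text
time: 33.83
ee_pos: [0.6369, 0.0708, 0.3533]
orientation: [179.7, -0.0, 85.6]
ft_force: [-0.1, 0.7, 0.1]
finger_gap: 0.0341
```

```bash
python3 -c "
from h import *
did(0,0,.056,0);did(0,0,-.38,0)
s,st=take('wrist','w19.png')
go(.4248,-.2820,.348,85)"
```

```text
cmd [6.3600e-01 7.0800e-02 2.5550e-01 8.5617e+01] meas-cmd [ 0.0009 -0.0001  0.0978] 0.0 t 33.8333 gap 0.0341 f [-0.1  0.7  0.1]
cmd [6.3600e-01 7.0800e-02 3.5050e-01 8.5617e+01] meas-cmd [ 0.0009 -0.0001  0.0028] 0.0 t 33.8333 gap 0.0341 f [-0.1  0.7  0.1]
go [-1.472 -0.734  0.01 ] spin 0.003 rows 9.9
```

View pics/w19.png

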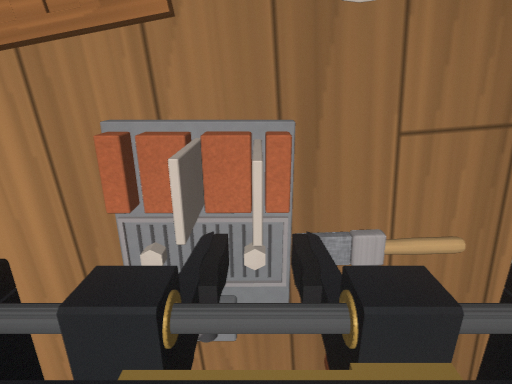

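>>> {"api": "send_rows", "payload": {"steps": [[[-1,-0.5,0,0.003,0.61],[-1,-0.5,0,0.003,0.61],[-1,-0.5,0,0.003,0.61],[-1,-0.5,0,0.003,0.61],[-1,-0.5,0,0.003,0.61],[-1,-0.5,0,0.003,0.61],[-1,-0.5,0,0.003,0.61]]]}}

```text
time: 34.47
ee_pos: [0.4897, -0.1708, 0.348]
orientation: [-179.7, -0.0, 85.0]
ft_force: [-0.0, 0.3, 0.4]
finger_gap: 0.0343
```

>>> {"api": "send_rows", "payload": {"steps": [[[-0.47,-0.23,0.01,0,0.61],[-0.47,-0.23,0.01,0,0.61],[-0.47,-0.23,0.01,0,0.61],[-0.47,-0.23,0.01,0,0.61],[-0.47,-0.23,0.01,0,0.61],[-0.47,-0.23,0.01,0,0.61],[-0.47,-0.23,0.01,0,0.61]]]}}

```text
time: 35.05
ee_pos: [0.4253, -0.2801, 0.3468]
orientation: [-179.9, -0.1, 85.1]
ft_force: [0.3, 0.1, -0.2]
finger_gap: 0.0345
```

```bash
python3 -c "
from h import *
did(-1,-.5,0,.003);did(-.47,-.23,.01,0)
s,st=take('wrist','w20.png'); tops(s,st,.112)
s,st=take('side','s20.png'); hexes(s,st,.038); print([S(x,-.015).round(4).tolist() for x in (-.058,0,.058)])"
```

```text
cmd [ 0.4922 -0.1689  0.3505 85.077 ] meas-cmd [-0.0669 -0.1112 -0.0037] 0.04 t 35.05 gap 0.0345 f [ 0.3  0.1 -0.2]
cmd [ 0.4248 -0.281   0.348  85.077 ] meas-cmd [ 0.0005  0.0009 -0.0012] 0.04 t 35.05 gap 0.0345 f [ 0.3  0.1 -0.2]
px [259.4 201.8] xy [ 0.4239 -0.281 ] long axis 84.7 size [69.9  7.1]
px [224.5  18.1] xy [ 1.1919 -0.809 ] flat 30.1 w 0.3067 0.5362 2094
px [318.9   4.2] xy [ 0.9166 -1.1773] flat 25.1 w 0.1176 0.1631 241
px [309.8  45. ] xy [ 0.7713 -0.7862] flat 27.6 w 0.189 0.3231 1138
px [361.1  36.7] xy [ 0.6287 -0.966 ] flat 45.7 w 0.0857 0.1478 99
px [174.2  56.4] xy [ 1.1532 -0.4252] flat 16.5 w 0.0464 0.0758 73
px [200.2  80.5] xy [ 0.97   -0.3414] flat 53.2 w 0.0692 0.1324 213
px [159. 122.] xy [ 0.9302 -0.0842] flat 4.0 w 0.0577 0.1146 197
px [340.5 133.3] xy [ 0.4463 -0.329 ] flat 9.2 w 0.0227 0.2047 104
px [ 35.4 144.7] xy [1.1491 0.1829] flat 8.3 w 0.0325 0.0613 97
px [195.  155.6] xy [ 0.745  -0.0198] flat 47.9 w 0.0354 0.0466 120
px [202.2 174.5] xy [0.6832 0.0303] flat 28.8 w 0.0374 0.1628 128
px [223.7 182.7] xy [0.6184 0.0253] flat 15.3 w 0.0381 0.1681 172
px [250. 180.] xy [ 0.5664 -0.0192] flat 54.2 w 0.0256 0.0419 85
px [276.2 193.4] xy [ 0.4856 -0.0138] flat 24.8 w 0.0599 0.1085 67
px [ 52.1 189.6] xy [0.9662 0.2753] flat 56.9 w 0.071 0.1017 362
px [268.4 189.7] xy [ 0.5084 -0.0145] flat 17.1 w 0.0229 0.0431 85
px [478.2 233.4] xy [ 0.0276 -0.1524] flat 11.3 w 0.089 0.1496 367
px [123.2 222.1] xy [0.7412 0.258 ] flat 56.0 w 0.1157 0.1189 1293
px [457.8 249.5] xy [ 0.0578 -0.0796] flat 33.2 w 0.0425 0.1795 130
[[0.5103, -0.02], [0.5682, -0.0244], [0.626, -0.0287]]
```

View pics/s20.png

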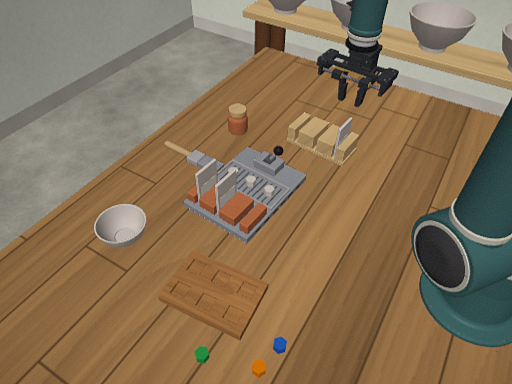

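>>> {"api": "send_rows", "payload": {"steps": [[[0,-0.002,0.14,0,0.61],[0,-0.002,0.28,0,0.61],[0,-0.002,0.36,0,0.61],[0,-0.002,0.4,0,0.61],[0,-0.002,0.408,0,0.61],[0,-0.002,0.408,0,0.61],[0,-0.002,0.408,0,1],[0,-0.002,0.408,0,1],[0,-0.002,0.408,0,1],[0,-0.002,0.408,0,1],[0,-0.002,0.408,0,1],[0,-0.002,0.408,0,1]]]}}

```text
time: 36.15
ee_pos: [0.4249, -0.2815, 0.2469]
orientation: [179.9, 0.1, 85.1]
ft_force: [-0.5, -0.4, 6.1]
finger_gap: 0.0075
```

```bash
python3 -c "
from h import *
did(0,-.002,.408,0)
p=S(-.062,.085);go(*p,.38,85.7)"
```

```text
cmd [ 0.4243 -0.281   0.246  85.077 ] meas-cmd [ 0.0006 -0.0005  0.0009] -0.01 t 36.15 gap 0.0075 f [-0.5 -0.4  6.1]
go [ 1.469  0.233 -0.536] spin -0.003 rows 9.5
```

>>> {"api": "send_rows", "payload": {"steps": [[[0,0,-0.05,0,1],[0,0,-0.12,0,1],[0,0,-0.25,0,1],[0,0,-0.4,0,1],[0,0,-0.54,0,1],[0.1,0.02,-0.54,-0.003,1],[0.25,0.05,-0.54,-0.003,1],[0.4,0.1,-0.54,-0.003,1],[0.55,0.13,-0.54,-0.003,1],[0.7,0.16,-0.54,-0.003,1],[0.85,0.2,-0.54,-0.003,1],[0.97,0.23,-0.54,-0.003,1]]]}}

```text
time: 37.15
ee_pos: [0.5027, -0.0421, 0.3805]
orientation: [180.0, -0.0, 85.6]
ft_force: [1.3, 0.4, -2.0]
finger_gap: 0.0076
```

```bash
python3 -c "
from h import *
did(.97,.23,-.54,-.003)
p=S(-.062,.085);go(*p,.2895,85.7)"
```

```text
cmd [ 5.0240e-01 -4.4300e-02  3.8100e-01  8.5617e+01] meas-cmd [ 0.0003  0.0023 -0.0005] 0.02 t 37.15 gap 0.0076 f [ 1.3  0.4 -2. ]
go [0.499 0.007 0.366] spin -0.0 rows 3.7
```

>>> {"api": "send_rows", "payload": {"steps": [[[0.15,0.007,0,0,1],[0.3,0.007,0,0,1],[0.45,0.007,0,0,1],[0.499,0.007,0,0,1],[0.499,0.007,0.12,0,1],[0.499,0.007,0.24,0,1],[0.499,0.007,0.33,0,1],[0.499,0.007,0.36,0,1],[0.499,0.007,0.36,0,1],[0.499,0.007,0.36,0,1],[0.499,0.007,0.36,0,1],[0.499,0.007,0.36,0,1]]]}}

```text
time: 38.15
ee_pos: [0.515, 0.0797, 0.2928]
orientation: [179.8, -0.0, 85.6]
ft_force: [0.2, -0.1, -1.3]
finger_gap: 0.0073
```

```bash
python3 -c "
from h import *
did(.499,.007,.36,0)
s,st=take('wrist'); otile(s,st,'o8.png',(110,100,410,300),2.6,-.062,.085,.055)"
```

```text
cmd [5.1370e-01 7.9900e-02 2.9100e-01 8.5617e+01] meas-cmd [ 0.0013 -0.0003  0.0018] -0.02 t 38.15 gap 0.0073 f [ 0.2 -0.1 -1.3]
```

View pics/o8.png

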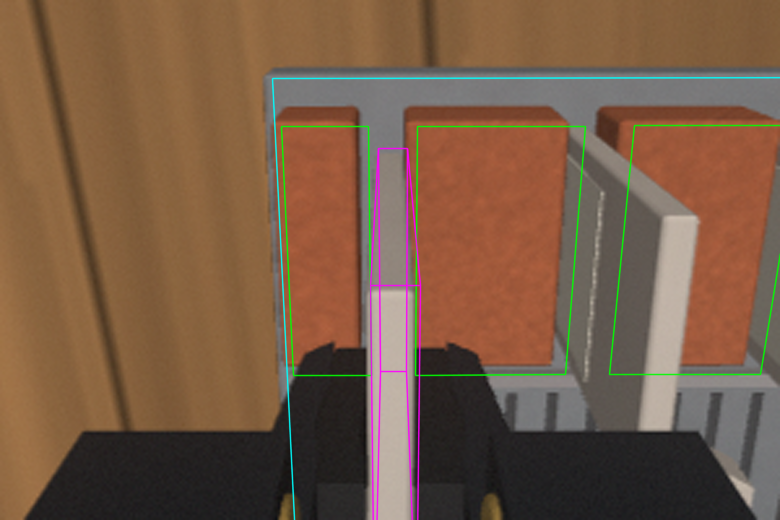

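>>> {"api": "send_rows", "payload": {"steps": [[[0,-0.006,0,0,1],[0,-0.006,0,0,1],[0,-0.006,0,0,1],[0,-0.006,0,0,1]]]}}

```text
time: 38.53
ee_pos: [0.5125, 0.0799, 0.291]
orientation: [180.0, -0.0, 85.6]
ft_force: [-0.5, 0.4, -1.3]
finger_gap: 0.0077
```

```bash
python3 -c "
from h import *
did(0,-.006,0,0)
s,st=take('wrist'); otile(s,st,'o9.png',(110,100,410,300),2.6,-.062,.085,.055)"
```

```text
cmd [5.1220e-01 8.0100e-02 2.9100e-01 8.5617e+01] meas-cmd [ 0.0003 -0.0001 -0.    ] 0.0 t 38.5333 gap 0.0077 f [-0.5  0.4 -1.3]
```

View pics/o9.png

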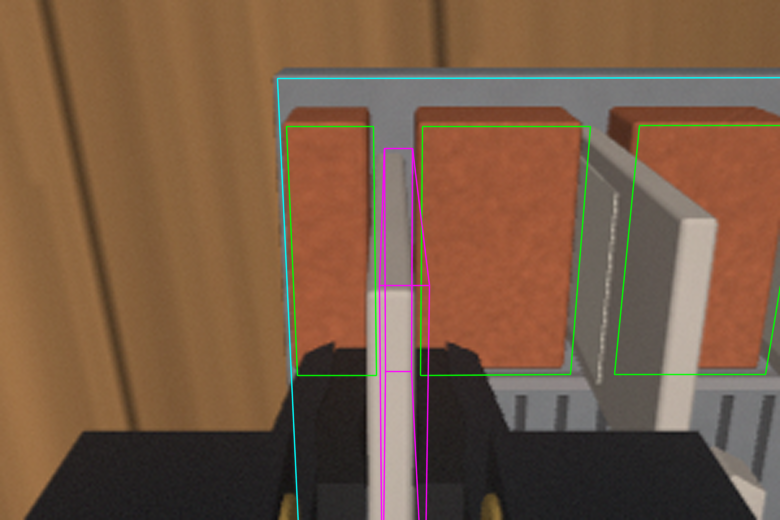

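>>> {"api": "send_rows", "payload": {"steps": [[[0,0,0.008,0,1],[0,0,0.016,0,1],[0,0,0.024,0,1],[0,0,0.032,0,1],[0,0,0.04,0,1],[0,0,0.048,0,1],[0,0,0.056,0,1],[0,0,0.064,0,1],[0,0,0.072,0,1],[0,0,0.08,0,1],[0,0,0.086,0,1],[0,0,0.086,0,1]]]}}

```text
time: 39.58
ee_pos: [0.5123, 0.0799, 0.2688]
orientation: [-180.0, 0.0, 85.6]
ft_force: [-0.1, 0.2, -1.2]
finger_gap: 0.0073
```

```bash
python3 -c "
from h import *
did(0,0,.086,0)"
```

```text
cmd [5.1220e-01 8.0100e-02 2.6950e-01 8.5617e+01] meas-cmd [ 0.     -0.0002 -0.0007] -0.0 t 39.5833 gap 0.0073 f [-0.1  0.2 -1.2]
```

>>> {"api": "send_rows", "payload": {"steps": [[[0,0,0.01,0,1],[0,0,0.02,0,1],[0,0,0.03,0,1],[0,0,0.04,0,1],[0,0,0.05,0,1],[0,0,0.056,0,1],[0,0,0.056,0,1]]]}}

```text
time: 40.17
ee_pos: [0.5125, 0.08, 0.2551]
orientation: [-180.0, 0.0, 85.6]
ft_force: [0.4, -0.1, -0.8]
finger_gap: 0.0079
```

>>> {"api": "send_rows", "payload": {"steps": [[[0,0,0,0,0.61],[0,0,0,0,0.61],[0,0,0,0,0.61],[0,0,0,0,0.61],[0,0,-0.05,0,0.61],[0,0,-0.15,0,0.61],[0,0,-0.3,0,0.61],[0,0,-0.45,0,0.61],[0,0,-0.6,0,0.61],[0,0,-0.6,0,0.61],[0,0,-0.6,0,0.61]]]}}

```text
time: 41.08
ee_pos: [0.5134, 0.08, 0.4088]
orientation: [179.6, -0.1, 85.6]
ft_force: [-0.2, -1.3, -1.6]
finger_gap: 0.0339
```

```bash
python3 -c "
from h import *
did(0,0,.056,0);did(0,0,-.6,0)
s,st=take('side','s21.png'); cv2.imwrite('pics/s21c.png',cv2.resize(s['image'][140:250,170:320],None,fx=5,fy=5,interpolation=cv2.INTER_CUBIC))
go(.54,-.06,.4,85.7)"
```

```text
cmd [5.1220e-01 8.0100e-02 2.5550e-01 8.5617e+01] meas-cmd [ 0.0012 -0.      0.1533] -0.0 t 41.0833 gap 0.0339 f [-0.2 -1.3 -1.6]
cmd [5.1220e-01 8.0100e-02 4.0550e-01 8.5617e+01] meas-cmd [ 0.0012 -0.      0.0033] -0.0 t 41.0833 gap 0.0339 f [-0.2 -1.3 -1.6]
go [-0.55   0.154  0.022] spin -0.0 rows 3.4
```

View pics/s21c.png

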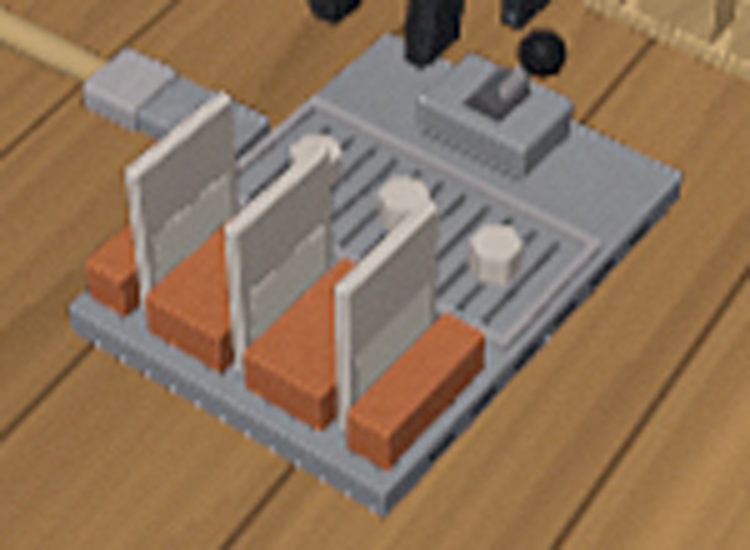

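>>> {"api": "send_rows", "payload": {"steps": [[[-0.55,0.16,0,0,0.545],[-0.55,0.16,0,0,0.545],[-0.55,0.16,0,0,0.545],[-0.55,0.16,0,0,0.545],[-0.55,0.16,0,0,0.545],[-0.55,0.16,0,0,0.545],[-0.55,0.16,0,0,0.545],[-0.55,0.16,0,0,0.545]]]}}

```text
time: 41.8
ee_pos: [0.5414, -0.0591, 0.4041]
orientation: [-179.9, -0.0, 85.7]
ft_force: [1.0, 0.3, -0.3]
finger_gap: 0.0401
```

```bash
python3 -c "
from h import *
did(-.55,.16,0,0)
s,st=take('wrist','w22.png'); h=hexes(s,st,.038)
print([S(x,-.015).round(4).tolist() for x in (-.058,0,.058)])
p=S(-.026,-.1); go(*p,.4055,85.7); go(*p,.238,85.7)
s,st=take('scene','s22.png')"
```

```text
cmd [ 5.4160e-01 -6.0100e-02  4.0550e-01  8.5617e+01] meas-cmd [-0.0002  0.001  -0.0014] 0.06 t 41.8 gap 0.0401 f [ 1.   0.3 -0.3]
px [210.1  31.2] xy [0.5005 0.0815] flat 55.4 w 0.0097 0.059 584
px [290.3  30.9] xy [0.583  0.0754] flat 55.3 w 0.0098 0.058 578
px [367.9  31.7] xy [0.6628 0.0684] flat 56.0 w 0.0096 0.0599 585
px [230.  130.1] xy [ 0.51   -0.0206] flat 54.4 w 0.0229 0.0271 398
px [281.1 130.6] xy [ 0.568  -0.0257] flat 56.5 w 0.0229 0.0268 397
px [331.6 129.6] xy [ 0.6254 -0.0289] flat 55.4 w 0.0236 0.027 398
[[0.5103, -0.02], [0.5682, -0.0244], [0.626, -0.0287]]
go [-0.189 -0.008 -0.   ] spin -0.0 rows 1.1
go [-0.189 -0.008  0.67 ] spin -0.0 rows 4.2
```

View pics/w22.png

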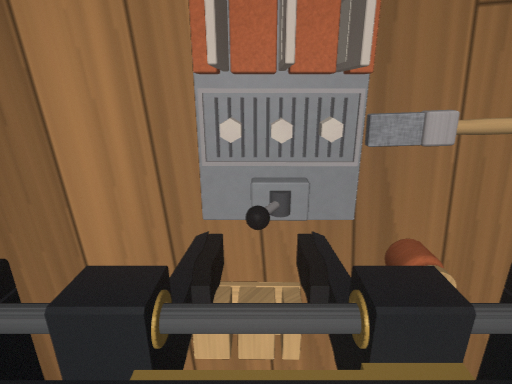

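View pics/s22.png

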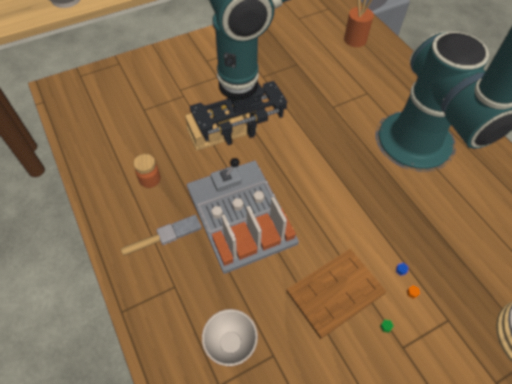

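>>> {"api": "send_rows", "payload": {"steps": [[[-0.19,-0.012,0,0,0.545],[-0.19,-0.012,0.1,0,0.545],[-0.19,-0.012,0.22,0,0.545],[-0.19,-0.012,0.32,0,0.545],[-0.19,-0.012,0.4,0,0.545],[-0.19,-0.012,0.47,0,0.545],[-0.19,-0.012,0.53,0,0.545],[-0.19,-0.012,0.59,0,0.545],[-0.19,-0.012,0.64,0,0.545],[-0.19,-0.012,0.67,0,0.545],[-0.19,-0.012,0.67,0,0.545],[-0.19,-0.012,0.67,0,0.545]]]}}

```text
time: 42.9
ee_pos: [0.5352, -0.107, 0.2376]
orientation: [-180.0, -0.0, 85.7]
ft_force: [0.8, -0.2, 0.2]
finger_gap: 0.0402
```

```bash
python3 -c "
from h import *
did(-.19,-.012,.67,0)
s,st=take('wrist','w23.png')
go(*S(.034,-.1),.238,85.7)"
```

```text
cmd [ 0.535  -0.1072  0.238  85.617 ] meas-cmd [ 0.0003  0.0002 -0.0004] 0.03 t 42.9 gap 0.0402 f [ 0.8 -0.2  0.2]
go [ 0.001  0.244 -0.   ] spin -0.0 rows 1.5
```

View pics/w23.png

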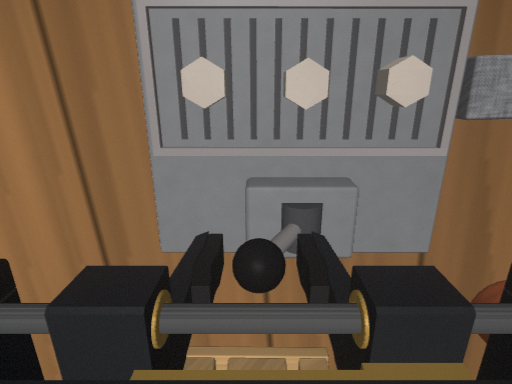

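>>> {"api": "send_rows", "payload": {"steps": [[[0,0.03,0,0,0.545],[0,0.06,0,0,0.545],[0,0.09,0,0,0.545],[0,0.12,0,0,0.545],[0,0.15,0,0,0.545],[0,0.18,0,0,0.545],[0,0.21,0,0,0.545],[0,0.23,0,0,0.545],[0,0.24,0,0,0.545],[0,0.246,0,0,0.545],[0,0.246,0,0,0.545],[0,0.246,0,0,0.545]]]}}

```text
time: 43.95
ee_pos: [0.5943, -0.1119, 0.2366]
orientation: [-179.5, -0.0, 85.6]
ft_force: [-10.8, 0.4, 5.8]
finger_gap: 0.0403
```

```bash
python3 -c "
from h import *
did(0,.246,0,0)"
```

```text
cmd [ 0.5963 -0.1119  0.238  85.617 ] meas-cmd [-0.002   0.0001 -0.0014] 0.02 t 43.95 gap 0.0403 f [-10.8   0.4   5.8]
```

Lever is at its end stop (10.8 N). Back off, rise and check.

>>> {"api": "send_rows", "payload": {"steps": [[[0,-0.03,0,0,0.545],[0,-0.03,0,0,0.545],[0,-0.03,-0.1,0,0.545],[0,-0.03,-0.25,0,0.545],[0,-0.03,-0.4,0,0.545],[0,-0.03,-0.55,0,0.545],[0,-0.03,-0.68,0,0.545],[0,-0.03,-0.68,0,0.545],[0,-0.03,-0.68,0,0.545],[0,-0.03,-0.68,0,0.545],[0,-0.03,-0.68,0,0.545]]]}}

```text
time: 44.87
ee_pos: [0.5887, -0.1113, 0.4057]
orientation: [-179.8, -0.0, 85.6]
ft_force: [0.3, 0.1, -0.3]
finger_gap: 0.0399
```

```bash
python3 -c "
from h import *
did(0,-.03,-.68,0)
s,st=take('wrist','w24.png'); hexes(s,st,.038)
for q,p in mark(s,'switch_tip'): print(round(q,2),p.round(1),unproj(s,p,.09,st).round(4), S(.0264,-.1))
s,st=take('side','s24.png'); cv2.imwrite('pics/s24c.png',cv2.resize(s['image'][130:250,160:320],None,fx=5,fy=5,interpolation=cv2.INTER_CUBIC))"
```

```text
cmd [ 0.5888 -0.1114  0.408  85.617 ] meas-cmd [-0.0002  0.     -0.0023] 0.0 t 44.8667 gap 0.0399 f [ 0.3  0.1 -0.3]
px [254.3  43.6] xy [0.5922 0.0155] flat 23.1 w 0.0174 0.1676 732
px [399.3  78.3] xy [ 0.7466 -0.0308] flat 27.7 w 0.0206 0.0362 204
px [181.9  84.9] xy [ 0.5098 -0.0194] flat 56.5 w 0.0237 0.0269 444
px [235.5  85.5] xy [ 0.5683 -0.0245] flat 54.3 w 0.0232 0.027 450
px [288.1  84.2] xy [ 0.6257 -0.0276] flat 57.4 w 0.0242 0.0269 462
0.87 [258.8 175.6] [ 0.587  -0.1139  0.09  ] [ 0.58812781 -0.11109795]
```

View pics/w24.png

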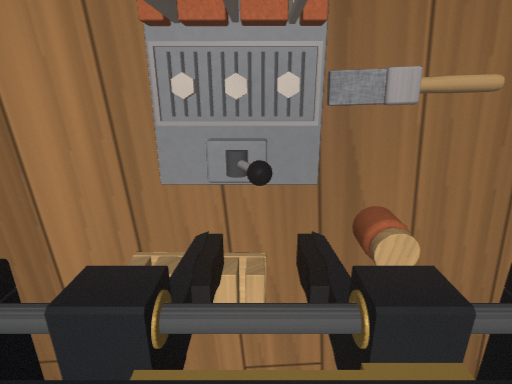

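View pics/s24c.png

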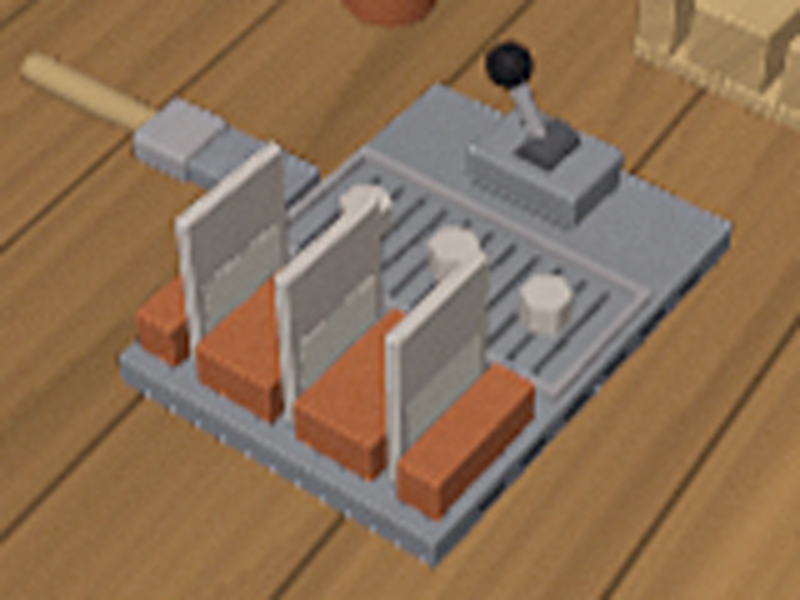

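Everything sits in place and the lever leans away from the robot, with the gripper clear. I'm handing the job in.

```bash
python3 -c "
from h import *
print(arm.sign_off())"
```

```text
the job is handed in; nothing more can be done
None
```

I switched the fan off, moved the three hexagons from the board to the shelf, and stood the three tiles in the setter slots. Then I switched the fan fully on again and handed the job in at about 45 s. The hand-in reports no verdict, so what follows rests on my own checks.

- **Hexagons:** in the last wrist picture their centres were about 58 mm apart. They were within about 1.5 mm of where I meant to put them, inside the lip. None showed the random knock mentioned in the task.
- **Tiles:** all three showed upright in their slots in the last side picture. The rack and board were empty in the last scene picture, taken before the fan went back on.
- **Fan lever:** it was pushed to its stop both times, with about 7 N going off and 11 N going on. Its ball was last seen within about 3 mm of the fully-on position.
- **Left alone:** I did not touch the bowl, jar, brush or coloured look-alikes. They looked unmoved in the pictures.

**What went wrong:** on the first insertion I lowered the middle tile too fast. It caught a setter block with about 29 N and slid roughly 20 mm up in the grip, without tipping. I raised it, centred it again and lowered it slowly; it went in with no resistance.

**What disagreed:** the outer two slots sat 1.5 to 2 mm toward the robot from my fitted stand position. I centred those two tiles by the wrist picture instead.

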